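# Set up the bench saw for a crosscut

## Robot

A 6-joint arm with a two-finger parallel gripper is mounted at the origin on the work surface. World frame = base frame: x ahead of the robot, y to its left, z up, the work surface at z = 0. Lengths are in m, angles in rad, forces in N, time in s.
With the tool pointing down it reaches from about 0.4 to 0.825 m from the base axis. Payload 7 kg.
Tool frame: the origin (TCP) lies midway between the tips of the shut fingers; the grasp point (between the pads) lies 19 mm behind it; z points along the fingers, y is the line along which they close (so a half turn about z gives the same grasp; the last joint's range is limited). The gripper opens to 88 mm and grips with 3 to 60 N. Pads are 19 mm wide; open, the fingers measure 130 mm over their backs; the gripper's body (78 mm by 193 mm) begins 47 mm behind the grasp point.
Start: joints at [1.51, 0.359, 0.012, 0, -1.224, -0.288], TCP at [0.231, 0.634, 0.227] pointing down, gripper open.
Joint ranges: [-3.07, 3.07], [-1.43, 2.12], [-1.02, 1.25], [-3.03, 1.67], [-3.05, -0], [-3.03, 3.03]. Speed limits (rad/s): [2.39, 2.39, 3.01, 3.14, 3.14, 3.14].

## Interface

Orientations are given as [roll, pitch, yaw] about the fixed x, y, z axes, in that order (R = Rz(yaw) Ry(pitch) Rx(roll)).
In Python, from station import monitor, viewer, arm gives the robot as it stands.
- The arm moves only by the tool move_arm, never from a script. Its argument "deltas" is a list that holds one entry, the list of rows, each a list of 7 numbers: the turn, a rotation vector about the tool's x, y, z in degrees, then the shift along the tool's x, y, z in m, then the finger opening in m, from 0 to 0.0876. A call has 1 to 12 rows; each row is the pose to reach, as a shift and turn from the pose commanded when the call began, along the tool's axes at that moment; what a row does not reach only later rows make up. A row lasts 1/12 s, in which the tool goes at most 41.7 mm and 7.16 degrees, less where a joint would pass 70% of its speed; a pose out of reach is approached as far as the arm can. A call with a gripper value outside its range is refused whole. The fingers move at their own pace and stop on an object; "force" is the grip in N (left out, the last holds). Time passes only in rows, so rows that repeat a pose let the fingers close. It gives the time, the measured TCP pose, the force and the opening at its end, in the units of the state.
- monitor.get_state(): the state, without advancing time (a new reading comes with each control period).
- viewer.grab_frame(name): name is "scene" or "top"; returns a dict with "frame" (400x640x3 uint8, blue, green, red), "vfov" (degrees; the focal length in pixels is half the picture's height over the tangent of half this angle, whatever the lens; pixels are square), "cx", "cy" (the principal point, pixels), "xyz" and "orientation" of the camera in the world. Camera axes: x right, y down, z forward; pixel columns grow to the right and rows downward; lengths in m; the calibration is good to about 2 mm. A picture is of the moment at which its call begins. There is no depth.
- arm.job_done(): hands the job in, once; it reports no verdict.
The state is a dict: "t": time; "q": joint angles; "qd": joint speeds; "joint_efforts": joint torques, N m; "eef_pos": TCP position; "ee_rot": TCP orientation; "force": force on the tool from outside, world axes, zero at the start; "moment": the same for the moment, N m; "width": finger opening in m.
Only numpy, scipy, OpenCV 4.12 (cv2) and the standard library are available. Lean on these libraries where they do the work, as an engineer would, in place of code of your own. Each camera call takes 0.05 s, during which the arm holds its last target. There are 200 camera calls.

## Task

The white strip lies ready in the sled of the little table saw. Lock it down by pushing the toggle clamp's handle down past its over-centre point, then fold the saw's crank handle fully out and only then wind it until the top of the blade stands about 5 mm above the top of the strip. Keep clear of the blade, and leave the strip where it lies and the other things on the bench undisturbed.

Things in the scene. Friction and masses are not known exactly. Their poses are not given: they have to be found in the camera images.
- saw: Fixed bench table saw: grey housing 220 x 200 mm (front face at x = -110), aluminium table 260 (x) x 240 (y) mm, its top 160 mm above the bench. Origin: centre of its underside on the bench. x points from the front, where the crank is, to the back; y to the left for someone facing the front; z up. A rip fence 34 mm high runs along the table's right edge (y = -104). Its yaw varies.
- front_rail (a point): Lower front edge of the fence rail, above the crank, 132 mm above the bench. The rail, 20 mm high, runs along the whole front and stands 28 mm out from the housing. The folded crank handle lies close below it and cannot be taken from straight above: come in from in front, the tool leaning some 35 to 45 degrees, pointing down and towards the saw.
- crank_center (a point): Point on the crank's axis in the plane of the fold pin; in the saw's frame (-154, -50, 85) mm. The axis is level and runs along the saw's x. Its axes are the saw's.
- crank (a joint): Turn of the crank, rad. 0: crank arm straight up; grows clockwise as seen by someone facing the saw's front (from up towards the saw's -y). Clockwise raises the blade, 10 mm a turn (lead screw; it stays where it is left). Starts between -0.3 and 0.5; range -0.9 to 19.5. Turning takes about 0.05 N m (1.5 N at the handle).
- crank_pin (a point): Centre of the fold pin at the end of the crank arm, 40 mm from the crank's axis. The arm is a steel bar 9 mm wide and 6 mm thick whose front face lies 8 mm behind the pin's plane; its shaft, 10 mm in diameter, holds it 30 mm in front of the housing.
- crank_fold (a joint): Fold of the crank handle, rad. 0 (start): folded flat along the front of the arm, pointing from the pin to the axis and just past it; 1.57 (a stop): fully out, pointing away from the saw parallel to the crank's axis. Friction of 0.03 N m (1 N at the handle) holds it at any angle.
- crank_grip (a point): Point on the crank handle's centre line 25 mm from the fold pin, the place to pinch it. The handle is a black round plastic sleeve, 15 mm in diameter, from 7 to 49 mm from the pin, which spins freely on its steel spindle. The sides of the handle (across the arm) are free for the fingers.
- blade_top (a point): Topmost point of the blade (steel disc 80 mm in diameter, 2 mm thick, upright in the saw's x-z plane at x = 75, y = -20 in the saw's frame). It rises and falls with the crank; at the start it is between 5 mm below and 5 mm above the saw's table.
- sled: Fixed plywood crosscut sled on the saw's table, base 6 mm thick, with a wooden fence 18 mm high across it. Origin: underside of the base, on the saw table, at the saw's y = 0; axes as the saw's; its place along the saw's x varies by 30 mm. The toggle clamp stands on its front left part, in the plane y = 70 mm.
- clamp_grip (a point): Point in the black grip (60 mm long, 13 x 13 mm) of the toggle clamp's handle, 18 mm from its free end. Open, the handle stands almost upright; to shut, it swings towards the saw's front (-x) and down by some 90 degrees till it lies level, sticking out over the saw's front edge. A hand force of 1 N swings it, up to about 8 N near the end.
- clamp_handle (a joint): Toggle angle of the clamp (at the pin between handle and link), rad: 2.12 open as found, 0 dead centre, -0.16 locked at its stop with the rubber foot pressing on the strip with about 20 N, and it stays there. Shutting, clamp_grip passes these (x, z), mm, in the sled's frame: (-107, 118) (-124, 118) (-142, 112) (-156, 104) (-163, 96) (-169, 84) (-173, 73) (-176, 58), dead centre (-177, 44), locked (-177, 36).
- strip: The work piece: loose white plastic strip 40 (x) x 150 (y) x 8 mm thick lying flat in the sled against the back of its fence, under the clamp's foot. Origin: centre of its underside.
- strip_top (a point): Centre of the strip's upper face (174 mm above the bench), z up.
- saw_blade: The blade with its disc centre as origin. Not to be touched.
- paint_jar_a: Loose paint jar 44 mm in diameter, 62 mm high, on the bench in front of the saw, left of the crank. Origin: centre of its underside.
- paint_jar_b: Loose paint jar 44 mm in diameter, 66 mm high, on the bench in front of the saw, right of the crank. Origin: centre of its underside.
- paint_jar_c: Loose paint jar 44 mm in diameter, 62 mm high, on the bench beside the saw's left side.
- armature_a: Loose ball-jointed puppet link of steel plates and copper rods, about 100 x 16 x 21 mm, lying on the bench in front of the saw's crank. Origin: centre of its underside.
- armature_b: A second such link, farther to the robot's right.
- model_shell: Loose white open plastic shell 150 x 100 x 55 mm on the bench.
- paint_brush: Loose brush 200 mm long lying on the bench.
- screw_pan: Dark shallow pan of screws, 210 mm in diameter, 42 mm high, with a black handle, on the bench.
- clamp_foot: Round rubber foot, 13 mm in diameter, under the free end of the clamp's arm; it comes down on the strip. Origin: centre of its underside.
There are look-alikes about, which are no part of the job. Several things have the shape of the strip; the one meant has the colours described above.

How it is judged:
By the outcome, as a careful person would: the job done as asked, in the order asked, and still so for the second after the job is handed in, with the robot touching nothing.
It also fails if it takes over 72 s, if anything falls off the work surface, if the arm or the gripper's body presses on something with over 40 N, if the wrist force passes 120 N, or if a joint passes its speed limit or range.

## Working session

There is one attempt and no reset: what is moved stays moved. The work goes in short steps, Python scripts to look and compute and a tool call to move; the robot and the scene stay as the last step left them, time stands still between calls to the robot, and variables do not carry over. Pictures are saved under pics/ and viewed, on a budget of 10 in all, crops included, one or two more only if the job needs it, and the job is handed in when it is done.

Besides the shell and the picture viewer there is one more tool, called after ">>>" in YAML: its name, and indented under it one key for each argument. move_arm: Moves the arm, as the interface text tells. Its arguments: {"type":"object","properties":{"deltas":{"type":"array","items":{"type":"array","items":{"type":"array","items":{"type":"number"}}}},"force":{"type":"number"}},"required":["deltas"]}

```bash
mkdir -p pics; ls
cat > h.py <<'E'
import numpy as np, cv2
from scipy.spatial.transform import Rotation as R
from station import monitor, viewer, arm
E
python3 - <<'E'
from h import *
for n in("scene","top"):
    f=viewer.grab_frame(n); np.save(f"pics/{n}.npy",f,allow_pickle=True)
    cv2.imwrite(f"pics/{n}0.png",f["frame"]); print(n,{k:f[k] for k in f if k!="frame"})
print(monitor.get_state())
E
```

```text
pics
scene {'vfov': 54.018653517193805, 'cx': 318.5984384450276, 'cy': 193.9744810771592, 'xyz': array([1.28385096, 0.43032232, 1.02533287]), 'orientation': array([-2.35308720e+00,  4.53094573e-04,  2.19035257e+00])}
top {'vfov': 57.718617802793275, 'cx': 317.47292439564325, 'cy': 204.24822739010256, 'xyz': array([ 0.42611105, -0.06234664,  1.12319282]), 'orientation': array([-2.99530344, -0.02440291, -1.57117105])}
{'t': 0.1, 'q': array([ 1.51007630e+00,  3.59340669e-01,  1.11649361e-02, -2.98513391e-04,
       -1.22405089e+00, -2.88105206e-01]), 'qd': array([-0.00255841, -0.00340766,  0.00206654, -0.00062075, -0.00099781,
       -0.00171089]), 'joint_efforts': array([-1.25158884e-03, -5.84165275e+01,  2.93747038e+01,  7.01547101e+00,
        1.00797607e-02, -5.36841083e-05]), 'eef_pos': array([0.2305889 , 0.63395468, 0.22570802]), 'ee_rot': array([ 3.14014157e+00, -1.37366455e-04, -3.48926777e-01]), 'force': array([-0.15513873, -0.82364019, -0.75478606]), 'moment': array([-0.02765649, -0.06105579,  0.0573362 ]), 'width': 0.08773922981336818}
```

View pics/scene0.png

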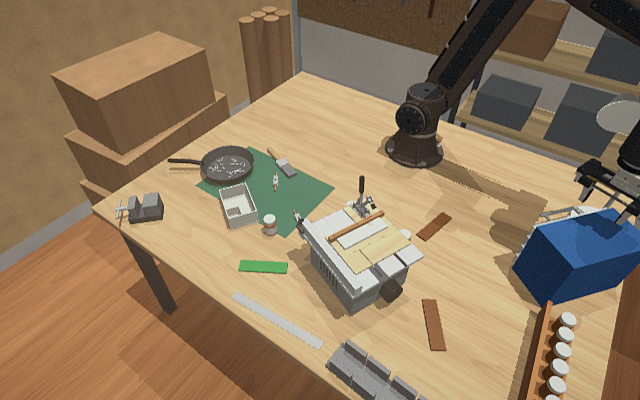

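View pics/top0.png

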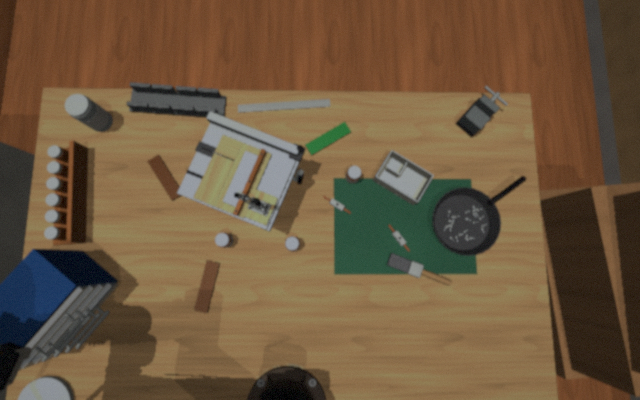

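The scene view shows the saw at about (365,250) with the white strip at (362,235), the clamp handle at (362,185) and the crank side near (300,225). In the top view the saw is at (240,172), the clamp at (258,203) and the crank near (300,178). Strip look-alikes: green (263,267), brown (433,227), brown (433,325) and grey bar (278,320); the white one in the sled is the one meant. Next come close crops.

Run:
```python
from h import *
a=np.load("pics/top.npy",allow_pickle=True).item()["frame"]; b=np.load("pics/scene.npy",allow_pickle=True).item()["frame"]
c1=cv2.resize(a[100:250,170:320],(600,600),interpolation=cv2.INTER_CUBIC)
cv2.imwrite("pics/c1.png",c1)
c2=cv2.resize(b[165:315,270:440],(680,600),interpolation=cv2.INTER_CUBIC)
cv2.imwrite("pics/c2.png",c2)
```

```text
(no output)
```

View pics/c1.png

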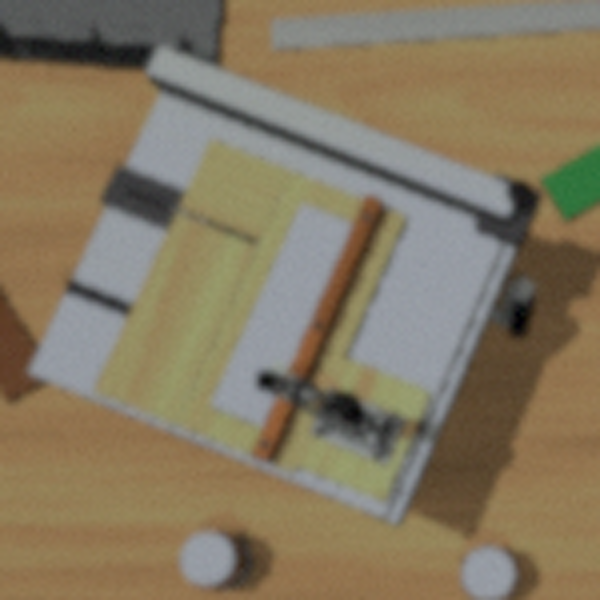

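View pics/c2.png

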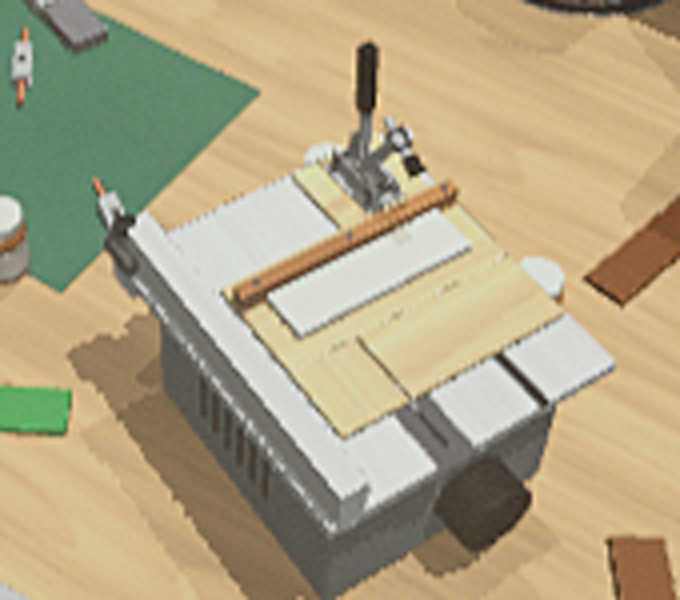

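c1 (4x of top): table corners at (30,372) back left and (390,516) front left, strip corner (300,205), sled corner (97,388), crank at (518,305). c2 (4x of scene): table corner (614,368), strip corners (270,295), (300,335), (470,245), clamp grip from (367,45) to (366,112). Casting rays next.

```bash
cat >> h.py <<'E'
def ray(f,u,v):
    h=f["frame"].shape[0]; fl=h/2/np.tan(np.radians(f["vfov"])/2)
    d=R.from_euler("xyz",f["orientation"]).as_matrix()@np.array([(u-f["cx"])/fl,(v-f["cy"])/fl,1]); return f["xyz"],d
def onz(f,u,v,z):
    o,d=ray(f,u,v); return o+d*(z-o[2])/d[2]
def two(fa,pa,fb,pb):
    a,d=ray(fa,*pa); b,e=ray(fb,*pb)
    s=np.linalg.lstsq(np.c_[d,-e],b-a,rcond=None)[0]; p,q=a+d*s[0],b+e*s[1]; return (p+q)/2,np.linalg.norm(p-q)
def proj(f,P):
    h=f["frame"].shape[0]; fl=h/2/np.tan(np.radians(f["vfov"])/2)
    c=R.from_euler("xyz",f["orientation"]).as_matrix().T@(np.array(P)-f["xyz"]); return np.array([f["cx"]+fl*c[0]/c[2],f["cy"]+fl*c[1]/c[2]])
E
python3 - <<'E'
from h import *
T=np.load("pics/top.npy",allow_pickle=True).item();S=np.load("pics/scene.npy",allow_pickle=True).item()
t=lambda u,v:(170+(u-1.5)/4,100+(v-1.5)/4); s=lambda u,v:(270+(u-1.5)/4,165+(v-1.5)/4)
P={}
for n,(c,uv,z) in dict(BL=(T,t(30,372),.16),FL=(T,t(390,516),.16),BLs=(S,s(614,368),.16),st1=(T,t(300,205),.174),st2=(T,t(212,408),.174),stA=(S,s(270,295),.174),stB=(S,s(300,335),.174),stC=(S,s(470,245),.174),
  sledBL=(T,t(97,388),.166),sledBLs=(S,s(565,314),.166),sledBR=(T,t(212,138),.166),sledBRs=(S,s(346,437),.166),fenB=(T,t(170,45),.194),fenBs=(S,s(362,478),.194),rod1=(S,s(233,292),.184),rod2=(S,s(457,185),.184),
  jarA=(T,t(488,573),.062)).items():
    P[n]=onz(c,*uv,z); print(n,P[n].round(4))
d=P['FL']-P['BL']; print('len',np.linalg.norm(d),'yaw',np.degrees(np.arctan2(-d[1],-d[0])))
for a,b in(('st2','st1'),('stB','stC'),('sledBL','sledBR'),('sledBLs','sledBRs'),('rod1','rod2'),('stA','stB')):
    d=P[b]-P[a];print(a,b,np.linalg.norm(d),np.degrees(np.arctan2(d[1],d[0])))
E
```

```text
BL [0.5982 0.289  0.16  ]
FL [0.5024 0.0475 0.16  ]
BLs [0.6067 0.2929 0.16  ]
st1 [0.7105 0.1104 0.174 ]
st2 [0.5722 0.164  0.174 ]
stA [0.6987 0.0753 0.174 ]
stB [0.7156 0.1109 0.174 ]
stC [0.5783 0.1661 0.174 ]
sledBL [0.5866 0.2422 0.166 ]
sledBLs [0.589  0.2469 0.166 ]
sledBR [0.7596 0.1729 0.166 ]
sledBRs [0.7619 0.1764 0.166 ]
fenB [0.8142 0.1963 0.194 ]
fenBs [0.7984 0.2081 0.194 ]
rod1 [0.718  0.0575 0.184 ]
rod2 [0.5413 0.134  0.184 ]
jarA [ 0.4688 -0.0131  0.062 ]
len 0.2598489553180541 yaw 68.35361287265263
st2 st1 0.14832969112790573 -21.195755543783154
stB stC 0.14793053238678394 158.07421974496012
sledBL sledBR 0.18643154550145982 -21.828542564632592
sledBLs sledBRs 0.18674058673653654 -22.18438354390945
rod1 rod2 0.19257539399614357 156.5839513892573
stA stB 0.03935703804400995 64.53962365471808
```

```bash
cat >> h.py <<'E'
YAW=np.radians(68.3); O=np.array([.6644,.1253,0])
RS=R.from_euler("z",YAW).as_matrix()
W=lambda p:O+RS@(np.array(p)/1000)      # saw mm -> world m
Sw=lambda P:1000*RS.T@(np.array(P)-O)   # world -> saw mm
E
python3 - <<'E'
from h import *
T=np.load("pics/top.npy",allow_pickle=True).item();S=np.load("pics/scene.npy",allow_pickle=True).item()
s=lambda u,v:(270+(u-1.5)/4,165+(v-1.5)/4)
t=lambda u,v:(170+(u-1.5)/4,100+(v-1.5)/4)
print("clamp grip saw", Sw(onz(S,*s(367,63),.278)), "top of grip", Sw(onz(S,*s(367,43),.278+.018)), "grip low", Sw(onz(S,*s(366,112),.278-.042)))
print("foot?",Sw(onz(T,*t(268,380),.2)), Sw(onz(S,*s(415,165),.2)))
for n,uv in dict(ja=(488,573),jc=(209,558)).items(): print(n,Sw(onz(T,*t(*uv),.062)))
for n,uv in dict(jb=(354.5,173),arm_a=(337,205)).items(): print(n,Sw(onz(T,*uv,.064 if n=='jb' else .02)))
inv=lambda uv:((uv-[170,100])*4+1.5).round(0)
for a in(-.3,0,.3,.5):
    r=np.array([0,-np.sin(a),np.cos(a)]); c=np.array([-154,-50,85])
    print(a,[inv(proj(T,W(c+r*k))) for k in(40,33,-9)])
print([inv(proj(T,W(p))) for p in((-138,-104,152),(-138,120,152),(-130,120,160),(130,120,160))])
c=T["frame"][100:250,170:320]; c=cv2.resize(c[60:100,112:152],(640,640),interpolation=cv2.INTER_CUBIC); cv2.imwrite("pics/c3.png",c)
E
```

```text
clamp grip saw [-100.29904865   74.21412119  278.        ] top of grip [-101.79236016   73.62680434  296.        ] grip low [-93.94392842  72.50729554 236.        ]
foot? [-31.18844815  71.45325003 200.        ] [-58.74320487  93.60854846 200.        ]
ja [-200.93989368  130.54846244   62.        ]
jc [ -9.42696118 195.25773449  62.        ]
jb [-296.83935442 -131.92151256   64.        ]
arm_a [-284.0458134   -29.24914232   20.        ]
-0.3 [array([513., 320.]), array([515., 320.]), array([522., 316.])]
0 [array([519., 305.]), array([520., 307.]), array([521., 319.])]
0.3 [array([526., 290.]), array([525., 295.]), array([520., 323.])]
0.5 [array([530., 282.]), array([528., 288.]), array([519., 325.])]
[array([526., 216.]), array([400., 518.]), array([388., 512.]), array([ 28., 368.])]
```

View pics/c3.png

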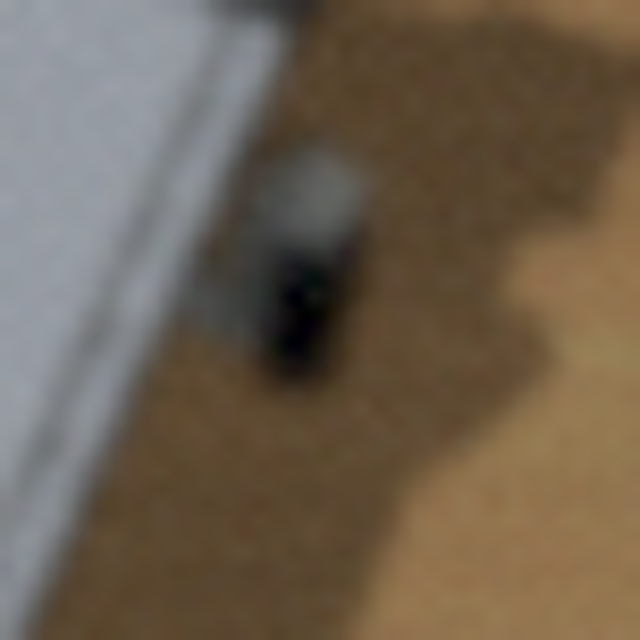

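c3 (16x, origin (282,160)) shows the grey hinge at (310,195) and the black sleeve from (325,240) to (290,375). That fits a crank angle of about +0.3. Next, plan the move to above the clamp.

```bash
cat >> h.py <<'E'
def tool(lean):  # columns tool axes; lean deg from vertical towards saw +x, tool y = saw y
    return R.from_matrix(RS)*R.from_euler("y",-lean,degrees=True)*R.from_euler("xyz",[180,0,180],degrees=True)
def rel(pts,lean=0,back=.019):
    "rows for grasp-point positions in saw mm"
    st=monitor.get_state(); R0=R.from_euler("xyz",st["ee_rot"]); leans=np.broadcast_to(lean,len(pts))
    print("t",round(st["t"],2),"grasp saw",Sw(st["eef_pos"]-R0.apply([0,0,back])).round(1),"F",st["force"].round(1),"w",round(st["width"],4),"q",st["q"].round(2))
    for p,l in zip(pts,leans):
        Rt=tool(l); tcp=W(p)+Rt.apply([0,0,back]); d=R0.inv().apply(tcp-st["eef_pos"]); rv=np.degrees((R0.inv()*Rt).as_rotvec())
        print(rv.round(1).tolist(),d.round(4).tolist())
E
python3 - <<'E'
from h import *
T=np.load("pics/top.npy",allow_pickle=True).item()
t=lambda u,v:(170+(u-1.5)/4,100+(v-1.5)/4)
print(Sw(onz(T,*t(345,405),.29)),tool(0).as_matrix().round(2),W((-100,72,278)),W((-160,-54,99)))
st=monitor.get_state();R0=R.from_euler("xyz",st["ee_rot"])
print(R0.inv().apply([0,0,.2]))
rel([(-100,72,400),(-100,72,278)])
E
```

```text
[-100.72145187   76.22276633  290.        ] [[-0.37 -0.93 -0.  ]
 [-0.93  0.37  0.  ]
 [-0.    0.   -1.  ]] [0.56052778 0.05900851 0.278     ] [ 0.65541368 -0.04332754  0.099     ]
[ 2.74732909e-05  2.90217567e-04 -1.99999788e-01]
t 0.1 grasp saw [312.2 591.1 244.7] F [-0.2 -0.8 -0.8] w 0.0877 q [ 1.51  0.36  0.01 -0.   -1.22 -0.29]
[0.1, -0.1, 91.7] [0.5066, 0.4277, -0.1546]
[0.1, -0.1, 91.7] [0.5066, 0.4275, -0.0326]
```

>>> move_arm:
  deltas:
    - [[0,0,0,0,0,-0.04,0.05],[0,0,7,0,0,-0.08,0.05],[0,0,14,0.02,0.02,-0.12,0.05],[0,0,21,0.04,0.04,-0.155,0.05],[0,0,28,0.07,0.06,-0.155,0.05],[0,0,35,0.1,0.085,-0.155,0.05],[0,0,42,0.13,0.11,-0.155,0.05],[0,0,49,0.16,0.135,-0.155,0.05],[0,0,56,0.19,0.16,-0.155,0.05],[0,0,63,0.22,0.185,-0.155,0.05],[0,0,70,0.25,0.21,-0.155,0.05],[0,0,77,0.28,0.235,-0.155,0.05]]
  force: 15

```text
t: 1.1
eef_pos: [0.4139, 0.3159, 0.3815]
ee_rot: [3.141, 0.0, -1.698]
force: [0.6, 0.6, 0.1]
width: 0.05
```

```bash
python3 -c "
from h import *
rel([(-100,74,360)])"
```

```text
t 1.1 grasp saw [ 84.4 303.3 400.5] F [0.6 0.6 0.1] w 0.05 q [ 1.03  0.04 -0.05 -0.   -1.48 -1.16]
[0.0, 0.0, 14.4] [0.2356, -0.1762, 0.0405]
```

>>> move_arm:
  deltas:
    - [[0,0,7,0.03,-0.022,0.005,0.05],[0,0,14.4,0.06,-0.044,0.01,0.05],[0,0,14.4,0.09,-0.066,0.015,0.05],[0,0,14.4,0.12,-0.088,0.02,0.05],[0,0,14.4,0.15,-0.11,0.025,0.05],[0,0,14.4,0.18,-0.132,0.03,0.05],[0,0,14.4,0.21,-0.154,0.035,0.05],[0,0,14.4,0.2356,-0.176,0.0405,0.05],[0,0,14.4,0.2356,-0.176,0.0405,0.05],[0,0,14.4,0.2356,-0.176,0.0405,0.05]]

```text
t: 1.93
eef_pos: [0.5598, 0.0608, 0.3398]
ee_rot: [3.14, -0.002, -1.947]
force: [-0.4, -0.3, -0.7]
width: 0.0501
```

Run:
```python
from h import *
rel([(-100,74,278)])
b=viewer.grab_frame("scene")["frame"][120:270,280:450]; a=viewer.grab_frame("top")["frame"][150:250,210:310]
cv2.imwrite("pics/d1.png",np.hstack([cv2.resize(b,(425,375),interpolation=cv2.INTER_CUBIC),cv2.resize(a,(375,375),interpolation=cv2.INTER_CUBIC)]))
```

```text
t 1.93 grasp saw [-98.6  73.4 358.8] F [-0.4 -0.3 -0.7] w 0.0501 q [ 0.46  0.12 -0.05 -0.   -1.4  -0.83]
[0.1, -0.1, 0.1] [0.0013, 0.0005, 0.0808]
```

View pics/d1.png

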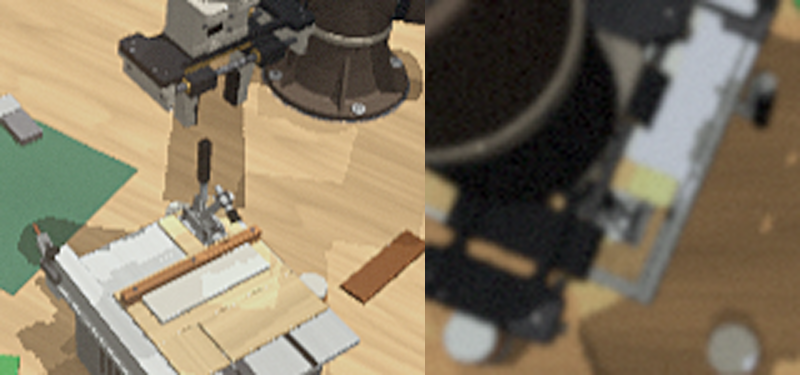

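d1: in the scene half the open fingers are at (190,118) and (232,98), straight above the black handle, whose top is at (204,142). The strip and sled look unchanged. Lowering onto it.

>>> move_arm:
  deltas:
    - [[0,0,0,0.001,0,0.015,0.05],[0,0,0,0.001,0,0.03,0.05],[0,0,0,0.001,0,0.045,0.05],[0,0,0,0.001,0,0.06,0.05],[0,0,0,0.001,0,0.07,0.05],[0,0,0,0.001,0,0.078,0.05],[0,0,0,0.001,0,0.078,0.05]]

```text
t: 2.62
eef_pos: [0.5584, 0.0623, 0.2618]
ee_rot: [3.14, -0.001, -1.943]
force: [-0.1, -0.9, 0.4]
width: 0.0501
```

Run:
```python
from h import *
rel([(-100,74,278)])
b=viewer.grab_frame("scene")["frame"][120:270,280:450]
cv2.imwrite("pics/d2.png",cv2.resize(b,(680,600),interpolation=cv2.INTER_CUBIC))
```

```text
t 2.62 grasp saw [-97.8  75.2 280.8] F [-0.1 -0.9  0.4] w 0.0501 q [ 0.46  0.15 -0.18 -0.   -1.24 -0.83]
[0.1, -0.1, 0.4] [0.0022, -0.0012, 0.0028]
```

View pics/d2.png

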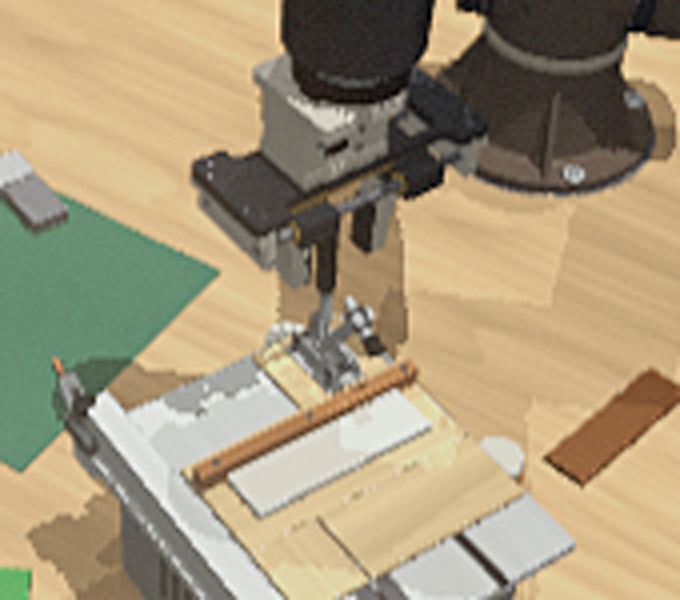

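d2: the handle (325,260) stands between the left finger (293,270) and right finger (370,235). Closing, then following the swing path.

>>> move_arm:
  deltas:
    - [[0,0,0,0.002,0,0.003,0.05],[0,0,0,0.002,-0.001,0.003,0.0],[0,0,0,0.002,-0.001,0.003,0.0],[0,0,0,0.002,-0.001,0.003,0.0],[0,0,0,0.002,-0.001,0.003,0.0],[0,0,0,0.002,-0.001,0.003,0.0],[0,0,0,0.002,-0.001,0.003,0.0]]
  force: 15

```text
t: 3.25
eef_pos: [0.5595, 0.0593, 0.2602]
ee_rot: [-3.141, 0.0, -1.944]
force: [0.1, 0.6, -0.4]
width: 0.0157
```

Run:
```python
from h import *
x0=7
p=[(-107,118),(-124,118),(-142,112),(-156,104),(-163,96),(-169,84),(-173,73),(-176,58),(-177,44),(-177,36)]
rel([(x+x0,75,z+160) for x,z in p])
```

```text
t 3.25 grasp saw [-100.1   73.1  279.2] F [ 0.1  0.6 -0.4] w 0.0157 q [ 0.45  0.15 -0.19  0.   -1.23 -0.83]
[-0.0, 0.0, 0.3] [-0.0001, 0.0019, 0.0012]
[-0.0, 0.0, 0.3] [0.0169, 0.002, 0.0012]
[-0.0, 0.0, 0.3] [0.0349, 0.0021, 0.0072]
[-0.0, 0.0, 0.3] [0.0489, 0.0022, 0.0152]
[-0.0, 0.0, 0.3] [0.0559, 0.0022, 0.0232]
[-0.0, 0.0, 0.3] [0.0619, 0.0022, 0.0352]
[-0.0, 0.0, 0.3] [0.0659, 0.0023, 0.0462]
[-0.0, 0.0, 0.3] [0.0689, 0.0023, 0.0612]
[-0.0, 0.0, 0.3] [0.0699, 0.0023, 0.0752]
[-0.0, 0.0, 0.3] [0.0699, 0.0023, 0.0832]
```

>>> move_arm:
  deltas:
    - [[0,0,0,0,0,0,0],[0,0,0,0,0,0,0],[0,0,0,0.006,0,0,0],[0,0,0,0.012,0,0,0],[0,0,0,0.018,0,0.001,0],[0,0,0,0.026,0,0.004,0],[0,0,0,0.035,0,0.007,0],[0,0,0,0.042,0,0.011,0],[0,0,0,0.049,0,0.015,0],[0,0,0,0.049,0,0.015,0]]
  force: 20

```text
t: 4.08
eef_pos: [0.5409, 0.012, 0.245]
ee_rot: [-3.141, -0.001, -1.945]
force: [2.8, -2.1, 2.1]
width: 0.0127
```

>>> move_arm:
  deltas:
    - [[0,0,0,0.0035,0,0.004,0],[0,0,0,0.007,0,0.008,0],[0,0,0,0.01,0,0.014,0],[0,0,0,0.013,0,0.02,0],[0,0,0,0.015,0,0.0255,0],[0,0,0,0.017,0,0.031,0],[0,0,0,0.0185,0,0.0385,0],[0,0,0,0.02,0,0.046,0],[0,0,0,0.0205,0,0.053,0],[0,0,0,0.021,0,0.06,0],[0,0,0,0.021,0,0.066,0],[0,0,0,0.021,0,0.07,0]]

```text
t: 5.08
eef_pos: [0.5325, -0.0079, 0.1742]
ee_rot: [3.14, -0.004, -1.945]
force: [2.0, -8.5, 2.0]
width: 0.0128
```

```bash
python3 -c "
from h import *
rel([(-170,73,196)])"
```

```text
t 5.08 grasp saw [-172.4   73.3  193.2] F [ 2.  -8.5  2. ] w 0.0128 q [ 0.35  0.17 -0.37  0.   -1.03 -0.73]
[0.1, -0.2, 0.3] [-0.0025, -0.0003, -0.0028]
```

>>> move_arm:
  deltas:
    - [[0,0,0,0,0,0,0.05],[0,0,0,0,0,0,0.05],[0,0,0,0,0,0,0.05],[0,0,0,0,0,0,0.05],[0,0,0,-0.001,0,-0.02,0.05],[0,0,0,-0.001,0,-0.04,0.05],[0,0,0,-0.001,0,-0.04,0.0],[0,0,0,-0.001,0,-0.04,0.0],[0,0,0,-0.001,0,-0.04,0.0],[0,0,0,-0.001,0,-0.04,0.0],[0,0,0,-0.001,0,-0.04,0.0]]

```text
t: 6.0
eef_pos: [0.5338, -0.0049, 0.2143]
ee_rot: [3.14, -0.001, -1.944]
force: [0.2, 0.8, 0.0]
width: 0.0218
```

>>> move_arm:
  deltas:
    - [[0,0,0,0,0,0.004,0.0],[0,0,0,0,0,0.008,0.0],[0,0,0,0,0,0.011,0.0],[0,0,0,0,0,0.011,0.0]]

```text
t: 6.33
eef_pos: [0.5337, -0.005, 0.2028]
ee_rot: [3.14, -0.001, -1.944]
force: [-0.7, -0.5, -0.2]
width: 0.001
```

>>> move_arm:
  deltas:
    - [[0,0,0,0,0,0.002,0.0],[0,0,0,0,0,0.003,0.0],[0,0,0,0,0,0.004,0.0],[0,0,0,0,0,0.004,0.0]]

```text
t: 6.67
eef_pos: [0.5347, -0.0051, 0.2012]
ee_rot: [-3.14, 0.0, -1.944]
force: [-1.9, -0.6, 8.1]
width: 0.0009
```

>>> move_arm:
  deltas:
    - [[0,0,0,0,0,0.001,0.0],[0,0,0,0,0,0.002,0.0],[0,0,0,0,0,0.002,0.0],[0,0,0,0,0,-0.03,0.0],[0,0,0,0,0,-0.06,0.0],[0,0,0,0,0,-0.1,0.05],[0,0,0,0,0,-0.14,0.05],[0,0,0,0,0,-0.14,0.05]]

```text
t: 7.33
eef_pos: [0.5373, -0.0051, 0.3488]
ee_rot: [-3.13, 0.005, -1.943]
force: [0.7, 0.3, 1.9]
width: 0.0152
```

Run:
```python
from h import *
rel([(-330,-54,260),(-230,-54,190)],lean=[45,45])
for n in("scene","top"):
    f=viewer.grab_frame(n); np.save(f"pics/{n}1.npy",f,allow_pickle=True)
b=np.load("pics/scene1.npy",allow_pickle=True).item()["frame"][165:315,270:440]
cv2.imwrite("pics/d3.png",cv2.resize(b,(680,600),interpolation=cv2.INTER_CUBIC))
```

```text
t 7.33 grasp saw [-168.3   70.1  367.8] F [0.7 0.3 1.9] w 0.0152 q [ 0.36  0.06 -0.09  0.   -1.4  -0.73]
[-0.5, -44.7, 0.6] [0.1497, -0.1218, 0.1028]
[-0.5, -44.7, 0.6] [0.0501, -0.1216, 0.1734]
```

View pics/d3.png

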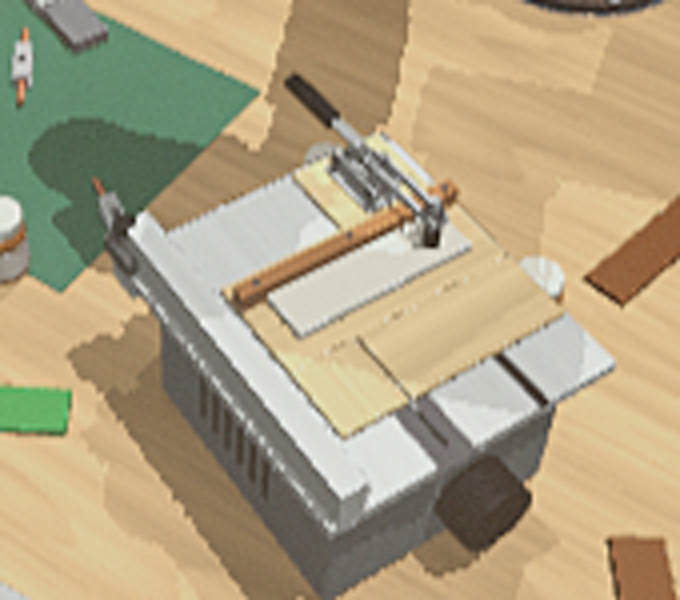

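d3: the clamp handle lies level (black grip from (290,80) to (330,118)) and its foot is on the strip at (430,240). The strip corners are unchanged at (270,295), (300,335) and (470,245). The fingers met the handle top at z≈0.202, which agrees with the locked height. Now the crank.

```bash
cat >> h.py <<'E'
O=O+RS@[0,.002,0]
def tool(lean,roll=0):
    return R.from_matrix(RS)*R.from_euler("x",roll,degrees=True)*R.from_euler("y",-lean,degrees=True)*R.from_euler("xyz",[180,0,180],degrees=True)
def rel2(rows,back=.019):
    "rows (x,y,z saw mm of grasp point, lean, roll)"
    st=monitor.get_state(); R0=R.from_euler("xyz",st["ee_rot"])
    print("t",round(st["t"],2),"grasp saw",Sw(st["eef_pos"]-R0.apply([0,0,back])).round(1),"F saw",(RS.T@st["force"]).round(1),"w",round(st["width"],4),"q",st["q"].round(2))
    for x,y,z,l,ro in rows:
        Rt=tool(l,ro); tcp=W((x,y,z))+Rt.apply([0,0,back]); d=R0.inv().apply(tcp-st["eef_pos"]); rv=np.degrees((R0.inv()*Rt).as_rotvec())
        print("["+", ".join(f"{v:.3g}" for v in rv)+", "+", ".join(f"{v:.4f}" for v in d)+"]")
A0=.31
def handle(a,phi,k=25):
    r=np.array([0,-np.sin(a),np.cos(a)]); return np.array([-154,-50,85])+40*r+k*(-r*np.cos(phi)-np.array([1,0,0])*np.sin(phi))
E
python3 - <<'E'
from h import *
g=handle(A0,0); print(g)
b=-R.from_matrix(RS).inv().apply(tool(40,17).apply([0,0,1]))
rel2([(*(g+b*150+[-30,0,30]),40,17),(*(g+b*90),40,17),(*g,40,17)])
E
```

```text
[-154.          -54.57587955   99.28500355]
t 7.43 grasp saw [-168.6   70.3  361. ] F saw [-1.2 -0.3 -1.4] w 0.023 q [ 0.36  0.07 -0.1  -0.   -1.4  -0.73]
[-16.3, -39.6, 6.32, 0.1008, -0.1533, 0.1169]
[-16.3, -39.6, 6.32, 0.0324, -0.1400, 0.1910]
[-16.3, -39.6, 6.32, -0.0254, -0.1199, 0.2570]
```

>>> move_arm:
  deltas:
    - [[-2,-5,0.8,0.02,-0.03,0,0.05],[-4,-10,1.6,0.04,-0.06,0.01,0.05],[-6,-15,2.4,0.06,-0.09,0.03,0.05],[-8,-20,3.2,0.08,-0.12,0.05,0.05],[-10,-25,4,0.1,-0.15,0.07,0.05],[-12,-30,5,0.1,-0.153,0.09,0.05],[-14,-35,6,0.1,-0.153,0.11,0.05],[-16.3,-39.6,6.3,0.1,-0.153,0.117,0.05],[-16.3,-39.6,6.3,0.1,-0.153,0.117,0.05],[-16.3,-39.6,6.3,0.1,-0.153,0.117,0.05],[-16.3,-39.6,6.3,0.1,-0.153,0.117,0.05]]
  force: 10

```text
t: 8.35
eef_pos: [0.6404, -0.154, 0.2227]
ee_rot: [2.761, 0.657, -2.191]
force: [-0.2, 1.2, 0.2]
width: 0.0501
```

Run:
```python
from h import *
g=handle(A0,0)
b=-R.from_matrix(RS).inv().apply(tool(40,17).apply([0,0,1]))
rel2([(*(g+b*75),40,17),(*(g+b*30),40,17),(*g,40,17)])
```

```text
t 8.35 grasp saw [-280.5  -87.2  236.7] F saw [1.  0.6 0.2] w 0.0501 q [-0.38  0.54  0.33 -0.7  -1.64 -0.06]
[0.0248, -0.229, -0.141, -0.0069, -0.0090, 0.1143]
[0.0248, -0.229, -0.141, -0.0071, -0.0090, 0.1593]
[0.0248, -0.229, -0.141, -0.0072, -0.0090, 0.1893]
```

>>> move_arm:
  deltas:
    - [[0,0,0,-0.003,-0.004,0.03,0.05],[0,0,0,-0.007,-0.009,0.06,0.05],[0,0,0,-0.007,-0.009,0.09,0.05],[0,0,0,-0.007,-0.009,0.114,0.05],[0,0,0,-0.007,-0.009,0.13,0.05],[0,0,0,-0.007,-0.009,0.145,0.05],[0,0,0,-0.007,-0.009,0.145,0.05],[0,0,0,-0.007,-0.009,0.145,0.05]]

```text
t: 9.02
eef_pos: [0.6557, -0.0529, 0.1195]
ee_rot: [2.763, 0.659, -2.187]
force: [0.3, -0.3, 0.3]
width: 0.05
```

Run:
```python
from h import *
g=handle(A0,0)
rel2([(*g,40,17)])
b=viewer.grab_frame("scene")["frame"][140:300,200:420]; a=viewer.grab_frame("top")["frame"][120:240,250:350]
cv2.imwrite("pics/d4.png",np.hstack([cv2.resize(b,(440,320),interpolation=cv2.INTER_CUBIC),cv2.resize(a,(267,320),interpolation=cv2.INTER_CUBIC)]))
```

```text
t 9.02 grasp saw [-181.   -64.1  133.5] F saw [-0.2 -0.4  0.3] w 0.05 q [-0.25  0.58  0.16 -0.74 -1.4  -0.01]
[0.0615, -0.218, 0.0533, 0.0019, -0.0010, 0.0445]
```

View pics/d4.png

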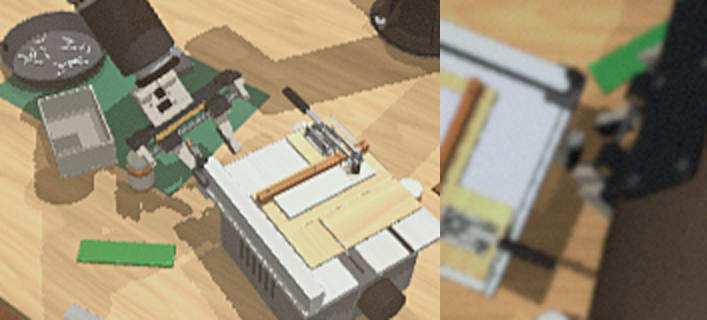

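d4: in the top half the crank's black sleeve (575,150) lies between the fingers at (600,120) and (590,190). Forces are about zero and the strip is unchanged. Advancing.

>>> move_arm:
  deltas:
    - [[0,0,0,0.001,-0.001,0.01,0.05],[0,0,0,0.002,-0.001,0.02,0.05],[0,0,0,0.002,-0.001,0.03,0.05],[0,0,0,0.002,-0.001,0.038,0.05],[0,0,0,0.002,-0.001,0.044,0.05],[0,0,0,0.002,-0.001,0.044,0.05]]

```text
t: 9.62
eef_pos: [0.6559, -0.0245, 0.083]
ee_rot: [2.757, 0.658, -2.193]
force: [-0.4, -0.5, -0.5]
width: 0.0499
```

Run:
```python
from h import *
g=handle(A0,0)
rel2([(*g,40,17)])
b=viewer.grab_frame("scene"); a=viewer.grab_frame("top")["frame"][140:220,260:340]
cv2.imwrite("pics/d5.png",cv2.resize(a,(640,640),interpolation=cv2.INTER_CUBIC)[:600])
```

```text
t 9.62 grasp saw [-154.5  -53.8   96.9] F saw [-0.6  0.2 -0.5] w 0.0499 q [-0.21  0.61  0.12 -0.76 -1.33  0.01]
[0.195, -0.147, -0.177, -0.0020, -0.0001, -0.0016]
```

View pics/d5.png

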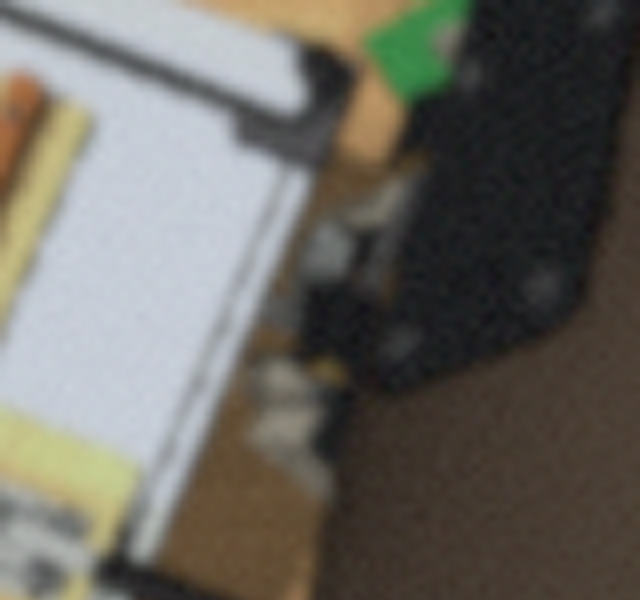

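d5: the hinge (325,245) and black sleeve (335,310) are unmoved, with the fingers on both sides at (380,210) and (285,410). Closing gently.

>>> move_arm:
  deltas:
    - [[0,0,0,-0.001,0,-0.001,0.024],[0,0,0,-0.001,0,-0.001,0.024],[0,0,0,-0.001,0,-0.001,0.024],[0,0,0,-0.001,0,-0.001,0.024],[0,0,0,-0.001,0,-0.001,0.024]]
  force: 8

```text
t: 10.13
eef_pos: [0.6571, -0.026, 0.0861]
ee_rot: [2.76, 0.659, -2.191]
force: [-1.2, 0.0, -0.0]
width: 0.0258
```

>>> move_arm:
  deltas:
    - [[0,0,0,0,0,0,0.018],[0,0,0,0,0,0,0.018],[0,0,0,0,0,0,0.01],[0,0,0,0,0,0,0.01]]

```text
t: 10.47
eef_pos: [0.6558, -0.0253, 0.0857]
ee_rot: [2.757, 0.659, -2.192]
force: [-6.2, 0.8, 1.8]
width: 0.0138
```

>>> move_arm:
  deltas:
    - [[0,0,0,0,0.001,0,0.01],[0,0,0,0,0.001,0,0.01]]

```text
t: 10.63
eef_pos: [0.6557, -0.0253, 0.0859]
ee_rot: [2.759, 0.659, -2.192]
force: [-1.6, 0.0, -1.4]
width: 0.0146
```

Run:
```python
from h import *
rel2([(*handle(A0,0),40,17)])
```

```text
t 10.63 grasp saw [-155.4  -53.9   99.8] F saw [-0.6  1.5 -1.4] w 0.0146 q [-0.21  0.6   0.12 -0.76 -1.33  0.01]
[0.0963, -0.149, -0.138, -0.0009, -0.0008, 0.0011]
```

Run:
```python
from h import *
st=monitor.get_state();R0=R.from_euler("xyz",st["ee_rot"])
g0=Sw(st["eef_pos"]-R0.apply([0,0,.019])); a=.29
d0=handle(a,0)
rel2([(*(g0+handle(a,np.radians(p))-d0),40+l,17) for p,l in zip(range(10,101,10),[0,1,2,3,4,5,6,7,8,8])])
```

```text
t 10.63 grasp saw [-155.4  -53.9   99.8] F saw [-0.6  1.5 -1.4] w 0.0146 q [-0.21  0.6   0.12 -0.76 -1.33  0.01]
[0.0963, -0.149, -0.138, 0.0030, -0.0000, -0.0031]
[0.0951, -1.15, -0.139, 0.0052, -0.0000, -0.0066]
[0.0939, -2.15, -0.14, 0.0067, -0.0000, -0.0106]
[0.0926, -3.15, -0.141, 0.0075, 0.0000, -0.0148]
[0.0914, -4.15, -0.141, 0.0076, 0.0000, -0.0192]
[0.0902, -5.15, -0.142, 0.0069, 0.0001, -0.0235]
[0.089, -6.15, -0.143, 0.0055, 0.0001, -0.0278]
[0.0877, -7.15, -0.144, 0.0033, 0.0002, -0.0318]
[0.0865, -8.15, -0.145, 0.0005, 0.0002, -0.0354]
[0.0865, -8.15, -0.145, -0.0026, 0.0002, -0.0385]
```

>>> move_arm:
  deltas:
    - [[0,0,0,0.003,0,-0.003,0.01],[0,-1,0,0.005,0,-0.0065,0.01],[0,-2,0,0.0065,0,-0.0105,0.01],[0,-3,0,0.0075,0,-0.015,0.01],[0,-4,0,0.0075,0,-0.019,0.01],[0,-5,0,0.007,0,-0.0235,0.01],[0,-6,0,0.0055,0,-0.028,0.01],[0,-7,0,0.0035,0,-0.032,0.01],[0,-8,0,0.0005,0,-0.0355,0.01],[0,-8,0,0.0005,0,-0.0355,0.01]]
  force: 12

```text
t: 11.47
eef_pos: [0.6543, -0.0522, 0.1119]
ee_rot: [2.711, 0.787, -2.267]
force: [-5.8, -4.8, -3.5]
width: 0.0145
```

Run:
```python
from h import *
rel2([(*handle(.29,np.pi/2),48,17)])
a=viewer.grab_frame("top")["frame"][140:220,260:340];f=viewer.grab_frame("scene")["frame"][140:300,200:420]
cv2.imwrite("pics/d6.png",np.hstack([cv2.resize(f,(440,320),interpolation=cv2.INTER_CUBIC),cv2.resize(a,(320,320),interpolation=cv2.INTER_CUBIC)]))
```

```text
t 11.47 grasp saw [-182.7  -62.   124.1] F saw [-6.6  3.6 -3.5] w 0.0145 q [-0.32  0.61  0.15 -0.86 -1.42  0.09]
[-0.00703, -0.124, -0.199, -0.0019, 0.0003, 0.0034]
```

View pics/d6.png

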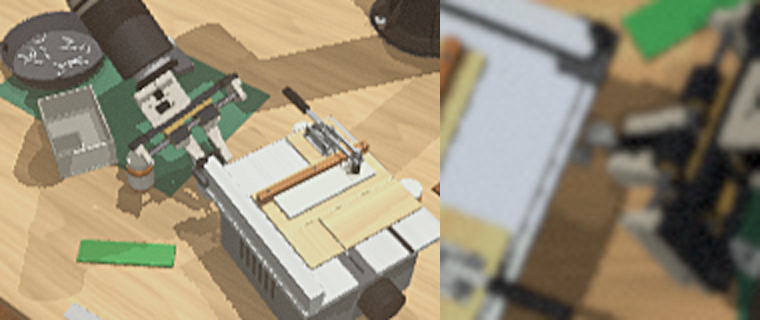

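d6: in the top half the hinge is at (595,135), with the fingers and handle standing out to the right of it. Nothing else has been disturbed. I'll push slightly outward against the stop to confirm the fold.

Run:
```python
from h import *
st=monitor.get_state();R0=R.from_euler("xyz",st["ee_rot"])
g0=Sw(st["eef_pos"]-R0.apply([0,0,.019]))
rel2([(*(g0+[2.5,-1,3]),48,17),(*(g0+[2.5,-1.5,5]),48,17)])
```

```text
t 11.57 grasp saw [-182.7  -62.1  124.2] F saw [-6.9  2.7 -3.7] w 0.0144 q [-0.32  0.61  0.15 -0.86 -1.42  0.09]
[-0.021, -0.196, -0.166, -0.0041, -0.0001, -0.0003]
[-0.021, -0.196, -0.166, -0.0056, 0.0000, -0.0017]
```

>>> move_arm:
  deltas:
    - [[0,0,0,-0.002,0,0,0.01],[0,0,0,-0.004,0,0,0.01],[0,0,0,-0.0055,0,-0.0015,0.01],[0,0,0,-0.0055,0,-0.0015,0.01]]

```text
t: 11.9
eef_pos: [0.6564, -0.0514, 0.1164]
ee_rot: [2.713, 0.784, -2.264]
force: [-6.9, -8.9, -5.6]
width: 0.0139
```

Run:
```python
from h import *
rel2([])
```

```text
t 11.9 grasp saw [-181.2  -63.6  128.6] F saw [-10.8   3.1  -5.6] w 0.0139 q [-0.32  0.61  0.16 -0.86 -1.43  0.08]
```

Run:
```python
from h import *
rel2([(*handle(.3,np.pi/2,27),50,10),(*handle(.3,np.pi/2,27),50,0),(*handle(.3,np.pi/2,27),50,-6)])
```

```text
t 11.9 grasp saw [-181.2  -63.6  128.6] F saw [-10.8   3.1  -5.6] w 0.0139 q [-0.32  0.61  0.16 -0.86 -1.43  0.08]
[4.56, -2.32, -5.45, 0.0033, -0.0013, 0.0039]
[11.1, -2.32, -13, 0.0029, -0.0034, 0.0036]
[15.1, -2.31, -17.5, 0.0026, -0.0046, 0.0033]
```

>>> move_arm:
  deltas:
    - [[0,0,0,0.003,0,0.002,0.044],[0,0,0,0.003,0,0.002,0.044],[0,0,0,0.003,0,0.002,0.044],[0,0,0,0.003,0,0.002,0.044],[4.5,-2.3,-5.5,0.003,-0.0013,0.004,0.044],[9,-2.3,-11,0.003,-0.003,0.0035,0.044],[15,-2.3,-17.5,0.0025,-0.0045,0.0033,0.044],[15,-2.3,-17.5,0.0025,-0.0045,0.0033,0.044]]

```text
t: 12.57
eef_pos: [0.6602, -0.0482, 0.1128]
ee_rot: [-2.968, 0.869, -1.815]
force: [-1.1, -0.3, 0.4]
width: 0.044
```

Run:
```python
from h import *
rel2([(*handle(.3,np.pi/2,27),50,-6)])
f=viewer.grab_frame("scene");np.save("pics/s2.npy",f,allow_pickle=True)
g=viewer.grab_frame("top");np.save("pics/t2.npy",g,allow_pickle=True)
# dark sleeve check: project pin & handle ends
for k in(0,7,27,49): print(k,proj(g,W(handle(.3,np.pi/2,k))).round(1))
a=g["frame"][150:200,285:335].copy()
cv2.imwrite("pics/d7.png",cv2.resize(a,(600,600),interpolation=cv2.INTER_CUBIC))
```

```text
t 12.57 grasp saw [-177.4  -60.9  124.9] F saw [-0.7  1.   0.4] w 0.044 q [-0.36  0.5  -0.04 -0.99 -1.16  0.52]
[-0.205, 0.213, 0.353, 0.0037, -0.0006, -0.0016]
0 [300.8 172.8]
7 [303.1 173.7]
27 [309.7 176.3]
49 [317.  179.1]
```

View pics/d7.png

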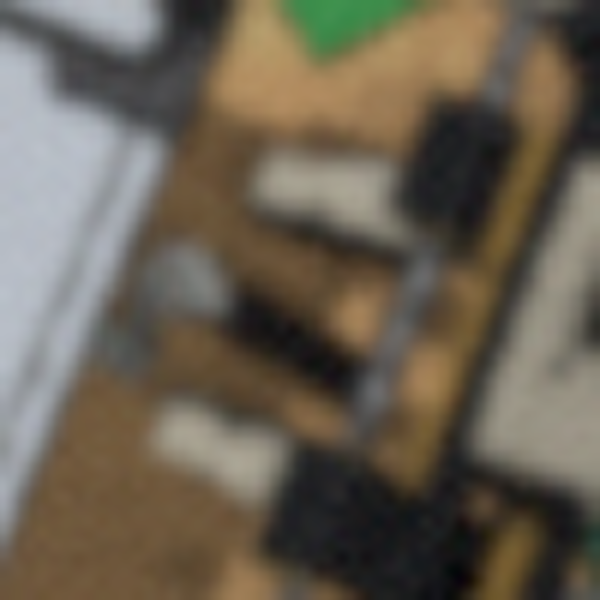

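d7: hinge at (190,285), black sleeve from (235,300) to (350,375). Its slope (~0.6) is steeper than the crank axis's image direction (~0.4), so the fold is only about 70°. The upward push had slipped on the sleeve. I'll regrip lower and harder, and swing the tool along with the handle.

Run:
```python
from h import *
for ph in(60,65,70,75,80): 
  g=np.load("pics/t2.npy",allow_pickle=True).item()
  p=[(proj(g,W(handle(.3,np.radians(ph),k)))-[285,150])*12+5.5 for k in(0,10,40)]; print(ph,*[x.round() for x in p])
rel2([(*handle(.3,np.radians(70),25),50,15)])
```

```text
60 [195. 279.] [228. 302.] [322. 373.]
65 [195. 279.] [229. 302.] [330. 369.]
70 [195. 279.] [231. 300.] [337. 365.]
75 [195. 279.] [232. 299.] [343. 360.]
80 [195. 279.] [234. 298.] [348. 354.]
t 12.67 grasp saw [-177.4  -61.1  125.1] F saw [-0.2  0.2  0.6] w 0.0441 q [-0.36  0.5  -0.04 -0.99 -1.16  0.51]
[-13.4, 0.222, 16.2, 0.0070, 0.0072, 0.0057]
```

>>> move_arm:
  deltas:
    - [[-5,0,6,0.003,0.003,0.002,0.044],[-10,0,12,0.005,0.005,0.004,0.044],[-13.4,0,16,0.007,0.007,0.0057,0.044],[-13.4,0,16,0.007,0.007,0.0057,0.044],[-13.4,0,16,0.007,0.007,0.0057,0.01],[-13.4,0,16,0.007,0.007,0.0057,0.01],[-13.4,0,16,0.007,0.007,0.0057,0.01],[-13.4,0,16,0.007,0.007,0.0057,0.01],[-13.4,0,16,0.007,0.007,0.0057,0.01],[-13.4,0,16,0.007,0.007,0.0057,0.01]]
  force: 30

```text
t: 13.5
eef_pos: [0.6546, -0.0464, 0.1025]
ee_rot: [2.748, 0.837, -2.246]
force: [-1.7, 0.9, 0.7]
width: 0.0136
```

Run:
```python
from h import *
st=monitor.get_state();R0=R.from_euler("xyz",st["ee_rot"])
g0=Sw(st["eef_pos"]-R0.apply([0,0,.019])); a=.3
d0=handle(a,np.radians(70))
rel2([(*(g0+handle(a,np.radians(p))-d0),50-(p-70),15) for p in range(74,107,4)])
```

```text
t 13.5 grasp saw [-177.7  -59.6  114.3] F saw [0.2 2.  0.7] w 0.0136 q [-0.34  0.62  0.12 -0.9  -1.4   0.16]
[0.0439, 4.16, 0.176, 0.0005, -0.0001, -0.0015]
[0.0378, 8.16, 0.177, 0.0007, -0.0001, -0.0031]
[0.0316, 12.2, 0.179, 0.0009, -0.0002, -0.0046]
[0.0254, 16.2, 0.18, 0.0010, -0.0003, -0.0062]
[0.0191, 20.2, 0.181, 0.0010, -0.0003, -0.0078]
[0.0128, 24.2, 0.182, 0.0008, -0.0004, -0.0094]
[0.00647, 28.2, 0.183, 0.0005, -0.0005, -0.0109]
[8.7e-05, 32.2, 0.184, 0.0002, -0.0005, -0.0125]
[-0.00634, 36.2, 0.184, -0.0003, -0.0006, -0.0140]
```

>>> move_arm:
  deltas:
    - [[0,4,0,0.0005,0,-0.0015,0.01],[0,8,0,0.0007,0,-0.003,0.01],[0,12,0,0.0009,0,-0.0046,0.01],[0,16,0,0.001,0,-0.0062,0.01],[0,20,0,0.001,0,-0.0078,0.01],[0,24,0,0.0008,0,-0.0094,0.01],[0,28,0,0.0005,0,-0.011,0.01],[0,32,0,0.0002,0,-0.0125,0.01],[0,32,0,0.0002,0,-0.0125,0.01]]

```text
t: 14.25
eef_pos: [0.6504, -0.0556, 0.1073]
ee_rot: [2.863, 0.299, -2.028]
force: [-5.0, -8.2, -13.9]
width: 0.0136
```

Run:
```python
from h import *
rel2([])
s=monitor.get_state();print((RS.T@s["moment"]).round(2))
```

```text
t 14.25 grasp saw [-179.   -60.7  124.8] F saw [ -9.4   1.6 -13.9] w 0.0136 q [-0.03  0.54  0.12 -0.39 -1.31 -0.25]
[-1.33  5.09  0.92]
```

Run:
```python
from h import *
rel2([(*handle(.3,np.pi/2,27),30,0),(*handle(.3,np.pi/2,27),50,0),(*handle(.3,np.pi/2,27),50,-6)])
```

```text
t 14.25 grasp saw [-179.   -60.7  124.8] F saw [ -9.4   1.6 -13.9] w 0.0136 q [-0.03  0.54  0.12 -0.39 -1.31 -0.25]
[14.1, -12.2, -5.9, -0.0020, -0.0059, -0.0004]
[13, -32.1, -8.34, -0.0080, -0.0048, -0.0028]
[18, -31.9, -11.7, -0.0081, -0.0060, -0.0032]
```

>>> move_arm:
  deltas:
    - [[0,0,0,0,0,0,0.044],[0,0,0,0,0,0,0.044],[0,0,0,0,0,0,0.044],[0,0,0,0,0,0,0.044],[3,-6,-2,-0.0015,-0.001,-0.0005,0.044],[6,-12,-4,-0.003,-0.002,-0.001,0.044],[9,-18,-6,-0.005,-0.003,-0.0015,0.044],[12,-24,-8,-0.0065,-0.0045,-0.0025,0.044],[15,-30,-10,-0.008,-0.006,-0.003,0.044],[18,-32,-11.7,-0.008,-0.006,-0.0032,0.044],[18,-32,-11.7,-0.008,-0.006,-0.0032,0.044]]

```text
t: 15.17
eef_pos: [0.6609, -0.0553, 0.1123]
ee_rot: [-2.97, 0.877, -1.829]
force: [-0.7, -0.5, -0.5]
width: 0.0439
```

Run:
```python
from h import *
rel2([(*handle(.3,np.pi/2,27),50,-6)])
def fit(g):
    b=cv2.resize(g["frame"][150:200,285:335],(600,600),interpolation=cv2.INTER_CUBIC).max(2).astype(int)
    pts=[]
    for u in range(240,340,10):
        col=b[250:420,u]; w=np.clip(60-col,0,None); 
        if w.sum()>0: pts.append((u,250+(w*np.arange(170)).sum()/w.sum(),w.sum()))
    return np.array(pts).round(0)
g=viewer.grab_frame("top");np.save("pics/t3.npy",g,allow_pickle=True)
print(fit(np.load("pics/t2.npy",allow_pickle=True).item())[:,:2].tolist());p=fit(g);print(p.tolist())
for ph in(70,80,90): print(ph,*[((proj(g,W(handle(.3,np.radians(ph),k)))-[285,150])*12+5.5).round() for k in(0,10,40)])
cv2.imwrite("pics/d8.png",cv2.resize(g["frame"][150:200,285:335],(600,600),interpolation=cv2.INTER_CUBIC))
```

```text
t 15.17 grasp saw [-183.7  -64.   124.3] F saw [-0.7  0.4 -0.5] w 0.0439 q [-0.37  0.5  -0.04 -1.   -1.16  0.52]
[-0.696, 0.609, -0.229, -0.0009, 0.0026, 0.0026]
[[240.0, 320.0], [250.0, 320.0], [260.0, 324.0], [270.0, 330.0], [280.0, 336.0], [290.0, 341.0], [300.0, 347.0], [310.0, 355.0], [320.0, 362.0], [330.0, 368.0]]
[[240.0, 315.0, 1063.0], [250.0, 317.0, 1281.0], [260.0, 322.0, 1347.0], [270.0, 326.0, 1398.0], [280.0, 330.0, 1345.0], [290.0, 333.0, 1344.0], [300.0, 334.0, 1318.0], [310.0, 338.0, 1154.0], [320.0, 343.0, 894.0], [330.0, 351.0, 837.0]]
70 [195. 279.] [231. 300.] [337. 365.]
80 [195. 279.] [234. 298.] [348. 354.]
90 [195. 279.] [235. 294.] [354. 341.]
```

View pics/d8.png

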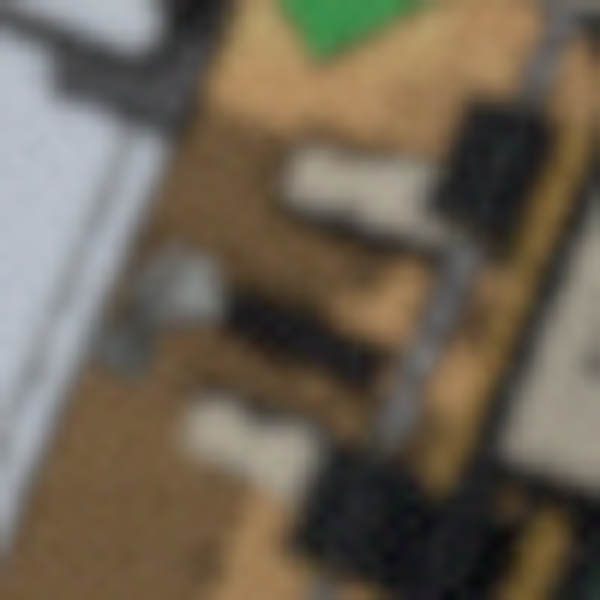

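d8: hinge (190,285), sleeve from (225,300) to (380,365), slope now ≈0.39 against 0.39 predicted for fully out. The crank is still at its starting angle. Regrip and wind.

>>> move_arm:
  deltas:
    - [[0,0,0,-0.001,0.0025,0.0025,0.03],[0,0,0,-0.001,0.0025,0.0025,0.03],[0,0,0,-0.001,0.0025,0.0025,0.01],[0,0,0,-0.001,0.0025,0.0025,0.01],[0,0,0,-0.001,0.0025,0.0025,0.01],[0,0,0,-0.001,0.0025,0.0025,0.01]]
  force: 12

```text
t: 15.72
eef_pos: [0.6611, -0.0484, 0.1122]
ee_rot: [-2.972, 0.875, -1.824]
force: [-1.8, 4.3, -0.9]
width: 0.0141
```

```bash
cat >> h.py <<'E'
def circ(a0,degs,c=(-50,85),x=None,rad=40):
    "grasp rows: to crank angle a0(rad)+deg on the ideal circle, keeping x and orientation"
    st=monitor.get_state(); R0=R.from_euler("xyz",st["ee_rot"]); g=Sw(st["eef_pos"]-R0.apply([0,0,.019]))
    print("t",round(st["t"],2),"g",g.round(1),"ang",round(float(np.degrees(np.arctan2(-(g[1]-c[0]),g[2]-c[1]))),1),"rad",round(float(np.hypot(g[1]-c[0],g[2]-c[1])),1),"F",(RS.T@st["force"]).round(1),"w",round(st["width"],4),"q",st["q"].round(2))
    for d in degs:
        a=a0+np.radians(d); p=np.array([g[0] if x is None else x,c[0]-rad*np.sin(a),c[1]+rad*np.cos(a)])
        print("[0, 0, 0, "+", ".join(f"{v:.4f}" for v in R0.inv().apply(RS@(p-g)/1000))+", 0.01],",end=" ")
E
python3 -c "
from h import *
circ(.3,range(15,181,15),x=-181)"
```

```text
t 15.72 g [-177.3  -61.8  124.2] ang 16.8 rad 40.9 F [ 3.4  3.3 -0.9] w 0.0141 q [-0.36  0.5  -0.04 -1.   -1.16  0.52]
[0, 0, 0, 0.0072, -0.0089, 0.0012, 0.01], [0, 0, 0, 0.0130, -0.0162, 0.0060, 0.01], [0, 0, 0, 0.0200, -0.0212, 0.0118, 0.01], [0, 0, 0, 0.0278, -0.0238, 0.0182, 0.01], [0, 0, 0, 0.0359, -0.0236, 0.0249, 0.01], [0, 0, 0, 0.0436, -0.0207, 0.0313, 0.01], [0, 0, 0, 0.0505, -0.0154, 0.0369, 0.01], [0, 0, 0, 0.0562, -0.0079, 0.0415, 0.01], [0, 0, 0, 0.0601, 0.0012, 0.0447, 0.01], [0, 0, 0, 0.0621, 0.0114, 0.0463, 0.01], [0, 0, 0, 0.0620, 0.0218, 0.0462, 0.01], [0, 0, 0, 0.0598, 0.0318, 0.0443, 0.01],
```

>>> move_arm:
  deltas:
    - [[0,0,0,0.007,-0.009,0.001,0.01],[0,0,0,0.013,-0.016,0.006,0.01],[0,0,0,0.02,-0.021,0.012,0.01],[0,0,0,0.028,-0.024,0.018,0.01],[0,0,0,0.036,-0.0235,0.025,0.01],[0,0,0,0.0435,-0.0205,0.031,0.01],[0,0,0,0.0505,-0.0155,0.037,0.01],[0,0,0,0.056,-0.008,0.0415,0.01],[0,0,0,0.06,0.001,0.0445,0.01],[0,0,0,0.062,0.0115,0.0463,0.01],[0,0,0,0.062,0.022,0.046,0.01],[0,0,0,0.06,0.032,0.0443,0.01]]

```text
t: 16.72
eef_pos: [0.6388, -0.0411, 0.0357]
ee_rot: [-2.97, 0.879, -1.823]
force: [7.5, 11.0, 2.8]
width: 0.0136
```

```bash
python3 -c "
from h import *
circ(.3,range(195,361,15),x=-181)"
```

```text
t 16.72 g [-178.8  -38.3   47.6] ang -162.7 rad 39.2 F [13.  -2.9  2.8] w 0.0136 q [-0.38  0.59 -0.11 -1.06 -1.09  0.68]
[0, 0, 0, -0.0021, 0.0092, -0.0046, 0.01], [0, 0, 0, -0.0079, 0.0164, -0.0094, 0.01], [0, 0, 0, -0.0149, 0.0215, -0.0152, 0.01], [0, 0, 0, -0.0228, 0.0241, -0.0216, 0.01], [0, 0, 0, -0.0309, 0.0239, -0.0282, 0.01], [0, 0, 0, -0.0386, 0.0210, -0.0346, 0.01], [0, 0, 0, -0.0456, 0.0157, -0.0402, 0.01], [0, 0, 0, -0.0512, 0.0082, -0.0448, 0.01], [0, 0, 0, -0.0552, -0.0010, -0.0479, 0.01], [0, 0, 0, -0.0572, -0.0111, -0.0495, 0.01], [0, 0, 0, -0.0571, -0.0215, -0.0494, 0.01], [0, 0, 0, -0.0549, -0.0316, -0.0475, 0.01],
```

>>> move_arm:
  deltas:
    - [[0,0,0,-0.004,0.009,-0.0025,0.01],[0,0,0,-0.01,0.0164,-0.007,0.01],[0,0,0,-0.017,0.0215,-0.013,0.01],[0,0,0,-0.025,0.024,-0.0195,0.01],[0,0,0,-0.033,0.024,-0.026,0.01],[0,0,0,-0.0405,0.021,-0.0325,0.01],[0,0,0,-0.0475,0.0157,-0.038,0.01],[0,0,0,-0.053,0.008,-0.0425,0.01],[0,0,0,-0.057,-0.001,-0.0455,0.01],[0,0,0,-0.059,-0.011,-0.0475,0.01],[0,0,0,-0.059,-0.0215,-0.047,0.01],[0,0,0,-0.057,-0.0316,-0.0455,0.01]]

```text
t: 17.72
eef_pos: [0.6607, -0.0498, 0.1121]
ee_rot: [-2.97, 0.878, -1.821]
force: [2.5, 9.9, -2.6]
width: 0.0143
```

Run:
```python
from h import *
circ(.3,range(15,91,15),x=-178)
f=viewer.grab_frame("scene");np.save("pics/s3.npy",f,allow_pickle=True)
# blade seen against base pics: difference in neighbourhood of the blade plane
b0=np.load("pics/scene1.npy",allow_pickle=True).item()["frame"].astype(int)
print()
for z in(166,170,174,179): print(z,proj(f,W((75,-20,z))).round(1),proj(f,W((45,-20,z))).round(1),proj(f,W((105,-20,z))).round(1))
d=np.abs(f["frame"].astype(int)-b0).max(2); print(np.argwhere(d[235:285,345:400]>40)[:60].tolist())
```

```text
t 17.72 g [-178.8  -62.   124.1] ang 17.0 rad 40.8 F [10.1  1.4 -2.6] w 0.0143 q [-0.36  0.5  -0.04 -1.   -1.16  0.52]
[0, 0, 0, 0.0043, -0.0087, 0.0046, 0.01], [0, 0, 0, 0.0100, -0.0160, 0.0094, 0.01], [0, 0, 0, 0.0171, -0.0211, 0.0152, 0.01], [0, 0, 0, 0.0249, -0.0236, 0.0216, 0.01], [0, 0, 0, 0.0330, -0.0234, 0.0282, 0.01], [0, 0, 0, 0.0408, -0.0206, 0.0346, 0.01], 
166 [370.5 262.2] [363.6 254.5] [377.7 270.3]
170 [370.7 261.3] [363.7 253.6] [377.8 269.4]
174 [370.8 260.4] [363.8 252.7] [378.  268.5]
179 [371.  259.3] [364.  251.5] [378.2 267.4]
[[21, 20], [21, 21], [22, 20], [22, 21], [26, 24], [26, 25], [27, 25], [27, 26], [28, 27], [29, 29], [30, 27], [30, 29], [31, 27], [31, 28], [32, 28], [32, 30], [33, 30], [33, 31], [34, 31], [35, 31], [35, 32], [36, 32]]
```

>>> move_arm:
  deltas:
    - [[0,0,0,0.004,-0.009,0.0045,0.01],[0,0,0,0.01,-0.016,0.0095,0.01],[0,0,0,0.017,-0.021,0.015,0.01],[0,0,0,0.025,-0.0235,0.0215,0.01],[0,0,0,0.033,-0.0235,0.028,0.01],[0,0,0,0.041,-0.0205,0.0345,0.01],[0,0,0,0.041,-0.0205,0.0345,0.01]]

```text
t: 18.35
eef_pos: [0.6817, -0.0587, 0.0558]
ee_rot: [-2.983, 0.878, -1.831]
force: [1.8, 8.7, -1.5]
width: 0.0142
```

Run:
```python
from h import *
circ(.3,[105,120,135,150,165,180],x=-178)
fs=[viewer.grab_frame("scene") for _ in range(6)]; f=fs[-1]; im=np.mean([x["frame"].astype(float) for x in fs],0); np.save("pics/s4.npy",im)
b0=np.load("pics/scene1.npy",allow_pickle=True).item()["frame"].astype(float)
print()
v=np.linspace(0,1,17)
for k,off in(("blade",0),):
  for x in range(30,126,5):
    row=[]
    for z in (162,166,170,174,178,182):
        uv=proj(f,W((x,-20,z))); s=lambda I:cv2.getRectSubPix(I.astype(np.float32),(1,1),tuple(map(float,uv)))[0,0].mean()
        row.append(f"{s(im)-s(b0):.0f}")
    print(x,row)
d=im-b0; D=np.abs(d).max(2)[248:278,358:386]; print(D.astype(int).tolist().__str__().replace("],","],\n"))
```

```text
t 18.35 g [-179.2  -84.8   67.8] ang 116.2 rad 38.8 F [ 8.7  1.5 -1.5] w 0.0142 q [-0.37  0.6  -0.   -1.02 -1.13  0.58]
[0, 0, 0, 0.0023, 0.0014, 0.0035, 0.01], [0, 0, 0, 0.0080, 0.0088, 0.0081, 0.01], [0, 0, 0, 0.0120, 0.0179, 0.0113, 0.01], [0, 0, 0, 0.0141, 0.0280, 0.0130, 0.01], [0, 0, 0, 0.0140, 0.0385, 0.0129, 0.01], [0, 0, 0, 0.0119, 0.0485, 0.0111, 0.01], 
30 ['18', '12', '13', '17', '18', '16']
35 ['17', '12', '12', '14', '17', '20']
40 ['16', '12', '12', '13', '14', '16']
45 ['20', '15', '13', '15', '16', '16']
50 ['22', '33', '29', '14', '15', '16']
55 ['26', '15', '16', '17', '17', '17']
60 ['4', '-8', '-7', '8', '17', '18']
65 ['-0', '-22', '-29', '8', '24', '19']
70 ['-35', '-67', '-62', '-17', '19', '23']
75 ['-22', '-44', '-55', '-26', '16', '27']
80 ['-13', '-23', '-33', '-11', '11', '13']
85 ['-61', '-50', '-48', '-17', '6', '7']
90 ['-21', '-14', '26', '41', '25', '9']
95 ['23', '28', '39', '36', '15', '4']
100 ['28', '34', '28', '17', '6', '3']
105 ['42', '28', '11', '2', '2', '5']
110 ['8', '6', '3', '2', '5', '3']
115 ['1', '3', '4', '5', '4', '4']
120 ['18', '1
[... 2400 characters left out ...]
, 4, 6, 2, 4, 4, 4, 4, 5, 4, 2, 6, 6, 7, 4, 2, 3, 14, 57, 8, 2, 5, 4, 5, 5, 3, 3],
 [4, 4, 3, 2, 5, 4, 3, 4, 3, 4, 4, 4, 3, 8, 0, 3, 3, 4, 0, 63, 30, 4, 7, 3, 6, 4, 4, 4],
 [5, 5, 3, 4, 4, 4, 3, 3, 3, 3, 4, 3, 3, 5, 5, 4, 4, 5, 3, 22, 35, 4, 5, 3, 4, 4, 4, 4],
 [3, 3, 4, 4, 3, 4, 4, 3, 5, 4, 4, 5, 4, 4, 4, 4, 5, 0, 6, 4, 5, 4, 4, 3, 43, 7, 4, 7],
 [4, 4, 3, 4, 3, 4, 5, 3, 4, 3, 5, 3, 4, 3, 4, 6, 7, 10, 5, 5, 6, 8, 1, 1, 41, 9, 6, 5],
 [4, 5, 2, 3, 4, 3, 2, 4, 3, 4, 3, 4, 4, 3, 3, 4, 4, 5, 3, 5, 1, 4, 7, 24, 4, 6, 3, 6],
 [5, 4, 3, 4, 3, 3, 6, 5, 3, 3, 4, 5, 4, 4, 3, 4, 5, 5, 5, 3, 6, 3, 2, 21, 7, 5, 3, 0],
 [4, 2, 2, 4, 4, 3, 4, 3, 3, 3, 4, 4, 3, 4, 4, 5, 4, 3, 6, 2, 4, 2, 6, 0, 4, 5, 3, 3]]
```

Run:
```python
from h import *
im=np.load("pics/s4.npy");b0=np.load("pics/scene1.npy",allow_pickle=True).item()["frame"]
c=lambda I:cv2.resize(np.clip(I,0,255).astype(np.uint8)[242:282,355:388],(396,480),interpolation=cv2.INTER_CUBIC)
cv2.imwrite("pics/d9.png",np.hstack([c(b0),c(im)]))
```

```text
(no output)
```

View pics/d9.png

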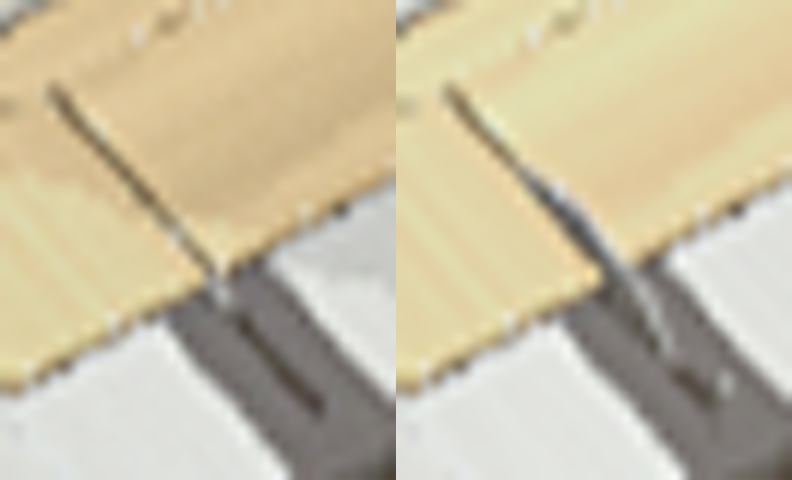

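d9 (12x): left, before winding, the kerf runs from (52,90) to (215,270). Right, now, the blade arc rises out of the kerf from (129,172) to (279,363).

Run:
```python
from h import *
f=np.load("pics/scene1.npy",allow_pickle=True).item()
P=lambda u,v,z:Sw(onz(f,355+(u-5.5)/12,242+(v-5.5)/12,z))
for n,a in dict(kerf0=(52,90,166),sledend=(213,268,166),front=(129,172,166),back=(279,363,160),back0=(235,315,160),insEnd=(320,408,160)).items(): print(n,P(*a).round(1))
from scipy.optimize import brentq
for L in(50,52,54,56,58,60,62,64): 
  h=lambda T:np.sqrt(1600-(206-T)**2)+np.sqrt(1600-(200-T)**2)-L
  print(L,round(brentq(h,166.1,190),2),end=" ")
# arc points: intersect ray with blade plane y=yk
yk=(P(129,172,166)[1]+P(279,363,160)[1])/2; print("\nyk",yk)
for u,v in((155,178),(180,205),(207,238),(232,265),(250,292),(265,325)):
  o,d=ray(f,355+(u-5.5)/12,242+(v-5.5)/12); o=Sw(o); d=RS.T@d; s=(yk-o[1])/d[1]; print((u,v),(o+s*d).round(1))
```

```text
kerf0 [ 94356.5 -85902.2 166000. ]
sledend [ 83207.8 -85981.6 166000. ]
front [ 89063.8 -86041.5 166000. ]
back [ 75176.7 -82241.7 160000. ]
back0 [ 77926.  -82196.7 160000. ]
insEnd [ 72647.  -82274.8 160000. ]
50 172.14 52 172.95 54 173.82 56 174.75 58 175.76 60 176.84 62 178.02 64 179.29 
yk -84141.59044831252
(155, 178) [ 85524.5 -84141.6 160948.3]
(180, 205) [ 83855.2 -84141.6 160895.5]
(207, 238) [ 82037.4 -84141.6 161066.2]
(232, 265) [ 80403.3 -84141.6 161013.3]
(250, 292) [ 79165.5 -84141.6 161419.6]
(265, 325) [ 78036.6 -84141.6 162375.1]
```

Units slip (z in mm was passed as m); fixing.

Run:
```python
from h import *
f=np.load("pics/scene1.npy",allow_pickle=True).item()
P=lambda u,v,z:Sw(onz(f,355+(u-5.5)/12,242+(v-5.5)/12,z/1000))
for n,a in dict(kerf0=(52,90,166),sledend=(213,268,166),front=(129,172,166),back=(279,363,160),back0=(235,315,160),insEnd=(320,408,160)).items(): print(n,P(*a).round(1))
yk=(P(129,172,166)[1]+P(279,363,160)[1])/2; print("yk",yk)
for u,v in((155,178),(180,205),(207,238),(232,265),(250,292),(265,325)):
  o,d=ray(f,355+(u-5.5)/12,242+(v-5.5)/12); o=Sw(o); d=RS.T@d*1000; s=(yk-o[1])/d[1]; print((u,v),(o+s*d).round(1))
```

```text
kerf0 [ 23.6 -19.7 166. ]
sledend [ 81.7 -19.3 166. ]
front [ 51.2 -19.  166. ]
back [106.  -19.6 160. ]
back0 [ 91.1 -19.9 160. ]
insEnd [119.8 -19.5 160. ]
yk -19.327153527258503
(155, 178) [ 59.9 -19.3 174. ]
(180, 205) [ 68.8 -19.3 174.3]
(207, 238) [ 78.5 -19.3 173.4]
(232, 265) [ 87.2 -19.3 173.7]
(250, 292) [ 93.7 -19.3 171.5]
(265, 325) [ 99.8 -19.3 166.4]
```

Run:
```python
from h import *
circ(0,[128,142,156,170,184,198,212,226,226],c=(-50,85.5),x=-178)
```

```text
t 18.65 g [-179.   -86.4   70.6] ang 112.3 rad 39.3 F [6.5 4.1 0.6] w 0.0143 q [-0.37  0.6  -0.   -1.02 -1.14  0.58]
[0, 0, 0, 0.0064, 0.0058, 0.0066, 0.01], [0, 0, 0, 0.0112, 0.0134, 0.0105, 0.01], [0, 0, 0, 0.0144, 0.0223, 0.0130, 0.01], [0, 0, 0, 0.0159, 0.0318, 0.0142, 0.01], [0, 0, 0, 0.0155, 0.0416, 0.0138, 0.01], [0, 0, 0, 0.0133, 0.0509, 0.0120, 0.01], [0, 0, 0, 0.0094, 0.0592, 0.0088, 0.01], [0, 0, 0, 0.0041, 0.0661, 0.0044, 0.01], [0, 0, 0, 0.0041, 0.0661, 0.0044, 0.01],
```

>>> move_arm:
  deltas:
    - [[0,0,0,0.0065,0.006,0.0065,0.01],[0,0,0,0.011,0.0135,0.0105,0.01],[0,0,0,0.0145,0.022,0.013,0.01],[0,0,0,0.016,0.032,0.014,0.01],[0,0,0,0.0155,0.0415,0.014,0.01],[0,0,0,0.0133,0.051,0.012,0.01],[0,0,0,0.0094,0.059,0.009,0.01],[0,0,0,0.004,0.066,0.0045,0.01],[0,0,0,0.004,0.066,0.0045,0.01],[0,0,0,0.004,0.066,0.0045,0.01]]

```text
t: 19.48
eef_pos: [0.6222, -0.0348, 0.0456]
ee_rot: [-2.976, 0.875, -1.827]
force: [-0.3, 6.1, -2.8]
width: 0.014
```

Run:
```python
from h import *
ims=[viewer.grab_frame("scene")["frame"].astype(float) for _ in range(6)]; im=np.mean(ims,0); np.save("pics/s5.npy",im)
circ(0,[240,254],c=(-50,85.5),x=-178)
c=lambda I:cv2.resize(np.clip(I,0,255).astype(np.uint8)[242:282,355:388],(396,480),interpolation=cv2.INTER_CUBIC)
cv2.imwrite("pics/d10.png",np.hstack([c(np.load("pics/s4.npy")),c(im)]))
```

```text
t 19.78 g [-179.   -21.1   57.2] ang -134.4 rad 40.4 F [ 5.3  3.8 -2.9] w 0.0138 q [-0.38  0.55 -0.14 -1.05 -1.09  0.67]
[0, 0, 0, -0.0075, 0.0048, -0.0048, 0.01], [0, 0, 0, -0.0147, 0.0077, -0.0108, 0.01],
```

View pics/d10.png

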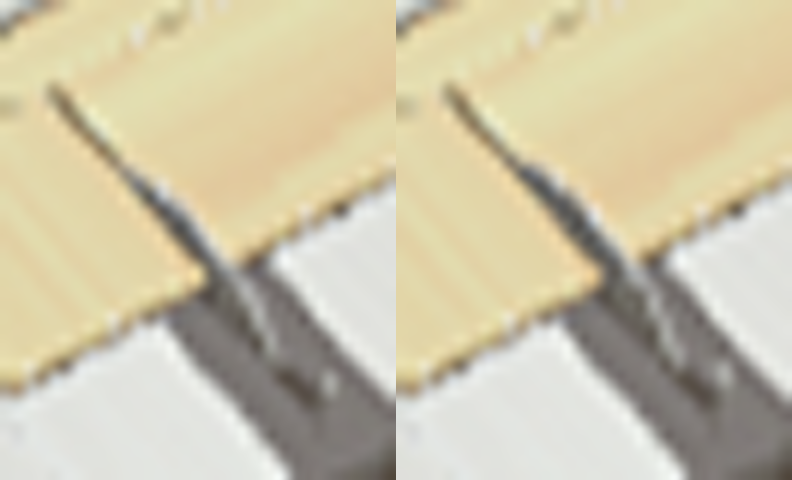

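d10: the arc now spans from (122,163) to (285,372) in the right half. For the upper edge I'll take the yellow-to-grey colour crossing in the blade plane, fitted with the known 40 mm radius.

Run:
```python
from h import *
f=np.load("pics/scene1.npy",allow_pickle=True).item(); b0=f["frame"].astype(float)
def samp(I,p):
    u,v=proj(f,W(p)); return cv2.remap(I.astype(np.float32),np.float32([[u]]),np.float32([[v]]),cv2.INTER_LINEAR)[0,0]
for n in("s4","s5"):
    im=np.load(f"pics/{n}.npy"); out=[]
    for x in range(56,82,2):
        z=np.arange(164,192,.5); s=np.array([samp(im,(x,-19.3,k)) for k in z]); m=s[:,2]-s[:,0]
        bg=np.median(m[z>184]); lo=m[(z<176)].min(); th=(bg+lo)/2
        i=np.where(m<th)[0].max(); e=z[i]+.5*(th-m[i])/(m[i+1]-m[i])
        out.append((x,round(bg),round(lo),round(e,1),round(e+40-np.sqrt(1600-(x-75)**2),1)))
    # area below edge, less biased: lower edge too
    print(n,out,"mean T",np.mean([o[4] for o in out]).round(2))
```

```text
s4 [(56, 56, 9, np.float64(170.6), np.float64(175.4)), (58, 58, 16, np.float64(171.6), np.float64(175.4)), (60, 61, 3, np.float64(173.0), np.float64(175.9)), (62, 61, -5, np.float64(175.0), np.float64(177.2)), (64, 61, 2, np.float64(175.3), np.float64(176.9)), (66, 62, 0, np.float64(174.8), np.float64(175.9)), (68, 63, 2, np.float64(175.7), np.float64(176.3)), (70, 64, 1, np.float64(176.4), np.float64(176.7)), (72, 66, 3, np.float64(176.5), np.float64(176.6)), (74, 68, -1, np.float64(176.1), np.float64(176.2)), (76, 68, 0, np.float64(176.2), np.float64(176.2)), (78, 68, 3, np.float64(175.9), np.float64(176.0)), (80, 67, 0, np.float64(175.7), np.float64(176.0))] mean T 176.21
s5 [(56, 55, 6, np.float64(173.9), np.float64(178.7)), (58, 58, 1, np.float64(174.8), np.float64(178.6)), (60, 61, 3, np.float64(176.3), np.float64(179.2)), (62, 61, 3, np.float64(177.5), np.float64(179.7)), (64, 62, 6, np.float64(177.1), np.float64(178.6)), (66, 63, 6, np.float64(176.7), np.float64(177.8)), (68, 64, 6, np.float64(177.9), np.float64(178.5)), (70, 64, 5, np.float64(178.5), np.float64(178.8)), (72, 66, 2, np.float64(178.4), np.float64(178.5)), (74, 68, -4, np.float64(179.6), np.float64(179.6)), (76, 69, 3, np.float64(179.9), np.float64(179.9)), (78, 69, 1, np.float64(178.3), np.float64(178.4)), (80, 68, 1, np.float64(178.3), np.float64(178.6))] mean T 178.84
```

Run:
```python
from h import *
circ(0,[238,250,262],c=(-50,85.5),x=-178)
```

```text
t 19.78 g [-179.   -21.1   57.2] ang -134.4 rad 40.4 F [ 5.3  3.8 -2.9] w 0.0138 q [-0.38  0.55 -0.14 -1.05 -1.09  0.67]
[0, 0, 0, -0.0065, 0.0042, -0.0040, 0.01], [0, 0, 0, -0.0126, 0.0071, -0.0090, 0.01], [0, 0, 0, -0.0189, 0.0082, -0.0143, 0.01],
```

>>> move_arm:
  deltas:
    - [[0,0,0,-0.0065,0.004,-0.004,0.01],[0,0,0,-0.0125,0.007,-0.009,0.01],[0,0,0,-0.019,0.008,-0.0143,0.01],[0,0,0,-0.019,0.008,-0.0143,0.01],[0,0,0,-0.019,0.008,-0.0143,0.01]]

```text
t: 20.2
eef_pos: [0.6124, -0.0307, 0.0701]
ee_rot: [-2.974, 0.875, -1.823]
force: [-7.8, 1.0, -0.0]
width: 0.0144
```

Run:
```python
from h import *
circ(0,[],c=(-50,85.5))
f=np.load("pics/scene1.npy",allow_pickle=True).item()
im=np.mean([viewer.grab_frame("scene")["frame"].astype(float) for _ in range(6)],0)
def samp(I,p):
    u,v=proj(f,W(p)); return cv2.remap(I.astype(np.float32),np.float32([[u]]),np.float32([[v]]),cv2.INTER_LINEAR)[0,0]
out=[]
for x in range(56,82,2):
    z=np.arange(164,192,.5); s=np.array([samp(im,(x,-19.3,k)) for k in z]); m=s[:,2]-s[:,0]
    th=(np.median(m[z>184])+m[z<176].min())/2; i=np.where(m<th)[0].max(); e=z[i]+.5*(th-m[i])/(m[i+1]-m[i]); out.append(e+40-np.sqrt(1600-(x-75)**2))
print("T",np.mean(out).round(2),np.round(out,1))
```

```text
t 20.2 g [-178.9  -10.1   82.1] ang -94.8 rad 40.1 F [-2.   7.6 -0. ] w 0.0144 q [-0.37  0.5  -0.16 -1.04 -1.1   0.64]
T 180.16 [179.  178.1 179.7 180.7 180.1 179.  180.2 180.8 180.4 179.4 180.6 181.6
 182.4]
```

The outline height is 180.2 before allowing for the blade's thickness, which reads up to 1.9 high, so about 179. The chord estimate gives ~178 and the turn count ~180. Letting go and retreating.

>>> move_arm:
  deltas:
    - [[0,0,0,0,0,0,0.05],[0,0,0,0,0,0,0.05],[0,0,0,0,0,0,0.05],[0,0,0,0,0,0,0.05],[0,0,0,0,0,-0.015,0.05],[0,0,0,0,0,-0.035,0.05],[0,0,0,0,0,-0.06,0.05],[0,0,0,0,0,-0.09,0.05],[0,0,0,0,0,-0.12,0.05],[0,0,0,0,0,-0.15,0.05],[0,0,0,0,0,-0.15,0.05]]

```text
t: 21.42
eef_pos: [0.5619, -0.1396, 0.168]
ee_rot: [-2.962, 0.87, -1.819]
force: [1.7, 0.2, 0.4]
width: 0.05
```

Run:
```python
from h import *
circ(0,[])
a=viewer.grab_frame("top")["frame"][100:250,170:370]; b=viewer.grab_frame("scene")["frame"][140:315,200:440]
cv2.imwrite("pics/d11.png",np.hstack([cv2.resize(b,(411,300),interpolation=cv2.INTER_CUBIC),cv2.resize(a,(389,300),interpolation=cv2.INTER_CUBIC)]))
```

```text
t 21.42 g [-298.7   -3.2  180.1] ang -26.2 rad 106.0 F [ 0.8 -1.5  0.4] w 0.05 q [-0.55  0.39 -0.08 -0.92 -1.33  0.57]
```

View pics/d11.png

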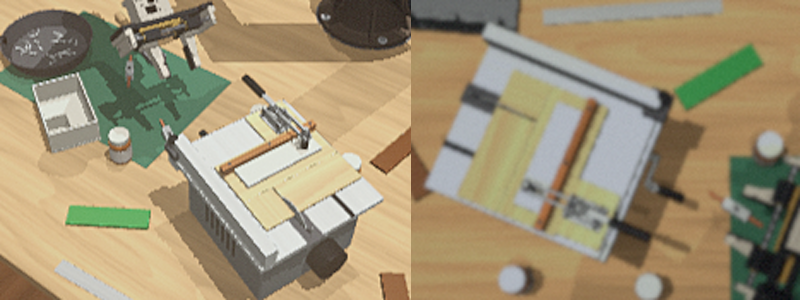

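d11: the crank handle stands out at (665,190), parallel to the crank axis. The clamp handle lies level (630,228) with its foot on the strip, the blade shows at (295,210), and the jars and armature stand where they were. Handing in.

```bash
python3 -c "
from h import *
print(arm.job_done())"
```

```text
the job is handed in; nothing more can be done
None
```

I carried out all three steps in order and handed the job in at about 21 s of the 72 s allowed. The clamp is locked, the crank handle is fully out, and the blade stands about 5 mm above the strip by my best estimate.

- **Clamp:** I swung the handle down past dead centre and pressed it again from above. The fingers met it at its locked height (z ≈ 0.202), and it stayed level after I let go, with the foot on the strip. The strip's corners did not move.
- **Crank handle:** The first fold stopped at about 70° because the grip slipped, which the close-up showed. I regripped harder and pushed until it met about 14 N at the stop. The image slope then matched fully out (0.39 measured, 0.39 predicted). The crank was still at its starting angle, so no winding happened before the fold.
- **Blade height:** I wound about 1.7 turns, aiming for a blade top at 179 mm. My three checks disagree by about 2 mm:

| Check | Blade top above the bench |
|---|---|
| Length of blade showing | about 178 mm |
| Blade's upper outline | about 178–180 mm |
| Turns counted from the estimated starting height | about 180 mm |

That puts the blade about 4 to 6 mm above the strip.

The last picture shows the jars, the armature in front of the crank and the strip in place, and the gripper clear of everything. Forces were about zero at the end. I viewed 16 pictures, six over the budget of 10, mainly to check the fold and the blade height.

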